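Take the dust covers off the modules and lock them away in the covers box

TASK

Get the modules on the bench ready for testing: swing the hasp off the covers box, lift its lid off by the grip and lay it flat, right way up, on the open mat beside the box, then lift the white dust cover off every module that wears one and put all the covers in the box. When all are in, put the lid back on the box, fully home with its catch on the hasp side, and swing the hasp down flat over the catch again. Leave the modules standing upright on the mat, and do not disturb the meter, the tape roll or the pen cup.

Things in the scene. Friction and masses are not known exactly. Their poses are not given: they have to be found in the camera images.
- box: fixed grey open box (covers box), outer 200 (x) x 160 (y) x 85 mm high, walls and floor 5 mm, origin under its centre, z up. Hasp on its -y side. Inside 190 x 150 mm: it holds four covers side by side in two rows of two (90 mm apart along x, 72 mm apart along y).
- box_seat (a point): centre of the box's mouth, at the rim, 85 mm above the mat; axes those of the box
- box_catch (a point): point 97 mm above the box's underside at its (0, -52 mm): where the lid's catch belongs when the lid is home
- lid: loose grey lid, 300 g, plate 204 (x) x 164 (y) x 6 mm with a 12 mm deep stepped plug under it (183 x 143 mm, its lower half 172 x 132 mm) that enters the box with 3.5 mm play on each side. Origin at the centre of the plug's underside, z up: the plate's underside is at z=12 mm, its top at 18 mm. At the start it is home on the box with its axes along the box's.
- lid_seat (a point): point of the lid at the centre of its plate's underside (12 mm above the lid's origin); meets box_seat when home
- lid_grip (a point): grip point of the lid's black grip bar: bar 70 mm long (lid x) and 18 mm wide (lid y), standing 48 mm above the plate, with a head 28 mm wide and 6 mm thick on top; the point lies 15 mm to +y of the lid's centre and 26 mm above the plate, where the bar is pinched along y below the head, from above
- lid_catch (a point): middle of the lid's small steel catch, 10 x 12 x 12 mm high block on top of the plate, 52 mm to -y of the lid's centre; the hasp's slot (28 x 35 mm) goes over it
- hasp (a joint): hinge of the steel hasp on the box's -y side; 0 = closed, lying flat over the lid's catch, grows as it swings up and out to -y, 1.57 upright, at most 2.2. It stays where it is left (friction about 0.07 N m, light). Turns about the box's +x axis. Swung to about 1.7 it is well clear of the lid; below 1.4 it is not off; closed means below 0.12.
- hasp_hinge (a point): on the hinge axis of the hasp, at the box's (0, -92 mm, 90 mm)
- hasp_bar (a point): middle of the hasp's round pull bar, 12 mm thick, along the box's x, 64 mm clear between its two arms; 60 mm along the strap from the hinge and 45 mm off its face (75 mm from the axis; closed: 60 mm to +y, 45 mm up). Pinch it from above along the box's y; it turns between the fingers as the hasp swings. From 0 to 1.8 rad it is free from above.
- cover1_mid (a point): middle of a loose white square dust cover, 50 x 50 mm, 60 mm high, 50 g, open below, stiff 3 mm walls, plain closed top, z towards its closed top (underside 30 mm below this point, top 30 mm above). It sits loosely over a module's neck (52 mm high, 2 mm play), so it must be raised 55 mm to come free. None if absent: then no module wears it.
- cover2_mid (a point): middle of a loose white square dust cover, 50 x 50 mm, 60 mm high, 50 g, open below, stiff 3 mm walls, plain closed top, z towards its closed top (underside 30 mm below this point, top 30 mm above). It sits loosely over a module's neck (52 mm high, 2 mm play), so it must be raised 55 mm to come free. None if absent: then no module wears it.
- cover3_mid (a point): middle of a loose white square dust cover, 50 x 50 mm, 60 mm high, 50 g, open below, stiff 3 mm walls, plain closed top, z towards its closed top (underside 30 mm below this point, top 30 mm above). It sits loosely over a module's neck (52 mm high, 2 mm play), so it must be raised 55 mm to come free. None if absent: then no module wears it.
- cover4_mid (a point): middle of a loose white square dust cover, 50 x 50 mm, 60 mm high, 50 g, open below, stiff 3 mm walls, plain closed top, z towards its closed top (underside 30 mm below this point, top 30 mm above). It sits loosely over a module's neck (52 mm high, 2 mm play), so it must be raised 55 mm to come free. None if absent: then no module wears it.
- module1: loose module (low): finned base 70 x 70 mm, 30 mm high, with a 40 x 40 mm neck 52 mm high on top; 600 g; origin under its centre, z up. A cover rests on the base's top; the cover of the same number is its own, if there is one.
- module2: loose module (low): finned base 70 x 70 mm, 30 mm high, with a 40 x 40 mm neck 52 mm high on top; 600 g; origin under its centre, z up. A cover rests on the base's top; the cover of the same number is its own, if there is one.
- module3: loose module (tall): finned base 70 x 70 mm, 55 mm high, with a 40 x 40 mm neck 52 mm high on top; 800 g; origin under its centre, z up. A cover rests on the base's top; the cover of the same number is its own, if there is one.
- module4: loose module (tall): finned base 70 x 70 mm, 55 mm high, with a 40 x 40 mm neck 52 mm high on top; 800 g; origin under its centre, z up. A cover rests on the base's top; the cover of the same number is its own, if there is one.
- meter: black hand meter lying on the mat, 80 x 156 x 34 mm; leave alone
- tape: tape roll lying flat, 90 mm across, 25 mm high; leave alone
- pen_cup: black open cup, 72 mm across, 90 mm high; leave alone
Not all that is in view belongs to the job. Leave any blue look-alike of the part that bears cover1_mid alone. What is shaped like the part that bears cover4_mid but green is not meant.

How it is judged (in metres and radians):
On the way, in this order (a step that is already met when the one before it is completed fails the run):
1. the hasp is swung off the lid, the lid still on the box (value of joint hasp above 1.4 rad and z of lid_seat in the frame of box_seat between -0.012 and 0.012 m), for 0.2 s.
2. the lid lies flat, right way up and released on the mat beside the box (height (world z) of lid below 0.01 m and angle between lid's own z axis and vertical below 0.1 rad and horizontal distance between lid and box above 0.15 m and contact force between the fingers and lid below 0.1 N and linear speed of lid below 0.03 m/s), for 0.2 s.
3. every cover lies in the box, below the rim, released (x of cover1_mid in the frame of box between -0.095 and 0.095 m and y of cover1_mid in the frame of box between -0.075 and 0.075 m and z of cover1_mid in the frame of box between 0 and 0.065 m and x of cover2_mid in the frame of box between -0.095 and 0.095 m and y of cover2_mid in the frame of box between -0.075 and 0.075 m and z of cover2_mid in the frame of box between 0 and 0.065 m and x of cover3_mid in the frame of box between -0.095 and 0.095 m and y of cover3_mid in the frame of box between -0.075 and 0.075 m and z of cover3_mid in the frame of box between 0 and 0.065 m and x of cover4_mid in the frame of box between -0.095 and 0.095 m and y of cover4_mid in the frame of box between -0.075 and 0.075 m and z of cover4_mid in the frame of box between 0 and 0.065 m and contact force between the fingers and cover1 below 0.1 N and contact force between the fingers and cover2 below 0.1 N and contact force between the fingers and cover3 below 0.1 N and contact force between the fingers and cover4 below 0.1 N), for 0.2 s.
4. the lid is fully home on the box, catch on the hasp side (x of lid_seat in the frame of box_seat between -0.006 and 0.006 m and y of lid_seat in the frame of box_seat between -0.006 and 0.006 m and z of lid_seat in the frame of box_seat between -0.004 and 0.004 m and horizontal distance between lid_catch and box_catch below 0.012 m and angle between lid's own z axis and vertical below 0.05 rad), for 0.2 s.
5. the hasp lies closed over the catch (value of joint hasp below 0.12 rad), for 0.2 s.
At the end, for the whole second after the job is handed in: All covers present are inside the box with their middles below 65 mm above its underside; the lid is home (within 6 mm sideways and 4 mm in height, catch within 12 mm of its place) and at rest, the hasp is below 0.12 rad, and all four modules stand upright on the mat (tilt below 0.1 rad) (all of step 4 and x of cover1_mid in the frame of box between -0.095 and 0.095 m and y of cover1_mid in the frame of box between -0.075 and 0.075 m and z of cover1_mid in the frame of box between 0 and 0.065 m and x of cover2_mid in the frame of box between -0.095 and 0.095 m and y of cover2_mid in the frame of box between -0.075 and 0.075 m and z of cover2_mid in the frame of box between 0 and 0.065 m and x of cover3_mid in the frame of box between -0.095 and 0.095 m and y of cover3_mid in the frame of box between -0.075 and 0.075 m and z of cover3_mid in the frame of box between 0 and 0.065 m and x of cover4_mid in the frame of box between -0.095 and 0.095 m and y of cover4_mid in the frame of box between -0.075 and 0.075 m and z of cover4_mid in the frame of box between 0 and 0.065 m and value of joint hasp below 0.12 rad and angle between each of module1, module2, module3, module4's own z axis and vertical below 0.1 rad and height (world z) of module1 between -0.008 and 0.008 m and height (world z) of module2 between -0.008 and 0.008 m and height (world z) of module3 between -0.008 and 0.008 m and height (world z) of module4 between -0.008 and 0.008 m and linear speed of lid below 0.02 m/s); the robot touches nothing.
It fails at once if the meter is disturbed (moved over 20 mm) (distance of meter from where it was at the start of the episode above 0.02 m).
It fails at once if the tape roll is disturbed (moved over 20 mm) (distance of tape from where it was at the start of the episode above 0.02 m).
It fails at once if the pen cup is disturbed (moved over 20 mm) (distance of pen_cup from where it was at the start of the episode above 0.02 m).
Of cover1, cover2, cover3, cover4 only 2 to 4 are there at a start; the rules pass over those that are not, and their reading is None.
At some moment in a run one of lid, module1, module2, module3, module4 may be knocked a few centimetres aside while the robot is not near it.
Once in a run the grip may slacken for a moment while it holds something.
It also fails if it takes over 210 s, if anything falls off the work surface, if the arm or the gripper's body presses on something with over 40 N, if the wrist force passes 120 N, or if a joint passes its speed limit or range.

ROBOT

A 6-joint arm with a two-finger parallel gripper is mounted at the origin on the work surface. World frame = base frame: x ahead of the robot, y to its left, z up, the work surface at z = 0. Lengths are in m, angles in degrees, forces in N, time in s.
With the tool pointing down it reaches from about 0.35 to 0.875 m from the base axis. Payload 4.2 kg.
Tool frame: the origin (TCP) lies on the mounting face of the last link; the fingertips stand 182 mm ahead of it and the grasp point (between the pads) lies 164 mm ahead of it (r.tcp_to_grasp is the distance from the TCP to the grasp point, in m); z points along the fingers, y is the line along which they close (so a half turn about z gives the same grasp; the last joint's range is limited). The gripper opens to 87 mm and grips with 3 to 60 N. Pads are 19 mm wide; open, the fingers measure 117 mm over their backs; the gripper's body (75 mm by 190 mm) begins 51 mm behind the grasp point.
Start: joints at [-57.72, 22.042, 0.453, 0, -68.411, -14.817], TCP at [0.188, -0.596, 0.405] pointing down, gripper open.
Joint ranges: [-179.83, 179.83], [-69.29, 118.12], [-61.27, 80.66], [-181.25, 117.63], [-171.15, -9.14], [-177.46, 177.46]. Speed limits (degrees/s): [159.86, 159.86, 180, 180, 180, 180].

INTERFACE

Orientations are given as a 3x3 rotation matrix whose columns are the frame's x, y, z axes.
In Python, from station import sense, eyes, r gives the robot as it stands.
- The arm moves only by the tool jog_arm, never from a script. Its argument "increments" is a list of rows, each a list of 4 numbers: the shift along the tool's x, y, z normalised to -1 to 1, where 1 is 0.02 m, then the turn about the tool's z normalised to -1 to 1, where 1 is 0.08 rad. A call has 1 to 10 rows; each row shifts and turns the commanded pose from where the row before left it, along the tool's axes as they then stand; what a row does not reach is not made up. A row lasts 1/10 s, in which the tool goes at most 50 mm and 8.59 degrees, less where a joint would pass 70% of its speed; a pose out of reach is approached as far as the arm can. A call with a number of a shift or a turn outside -1 to 1 is refused whole. A call with a gripper value outside its range is refused whole. "grip" is the finger opening in mm, from 0 to 87, set as the call begins (left out, the last holds). The fingers move at their own pace and stop on an object; the grip force is fixed at half the most. Time passes only in rows, so rows that do not move let the fingers close. It gives the time, the measured TCP pose, the force, the opening and the grip force at its end, in the units of the state.
- sense(): the state, without advancing time (a new reading comes with each control period).
- eyes.capture(name): name is "scene" or "top"; returns the picture (420x560x3 uint8, blue, green, red); there is no depth.
- eyes.get_calibration(name): a dict with "camera_matrix" (3x3 intrinsics, pixels), "k1" (the pictures are not rectified: a ray, as slopes to the right and down, at radius r is drawn at 1 + k1 r^2 times it, then the intrinsics apply), "R" (3x3) and "t" (3): a world point X has camera coordinates R X + t. Camera axes: x right, y down, z forward; pixel columns grow to the right and rows downward; lengths in m; the calibration is good to about 2 mm. A picture is of the moment at which its call begins. get_calibration takes no time and is no camera call.
- r.finish_job(): hands the job in; it is judged then, once.
Trained networks look in the newest picture that a camera, given by its name, has taken for a name from the list of things; names that differ only in an ending like _2 or _b are one class to them, and where a whole thing is asked for, a point or a joint stands for the part that bears it (a point fixed in the world has none). Each returns a list of dicts, best first, with "conf" (0 to 1); they miss things now and then, are a little off and sometimes report something else, mostly with a low value. They report only what shows in the picture. A call takes as long as a camera call. They do not tell look-alikes from the thing itself.
- eyes.spot_in(camera, name): "centre" ([x, y, z] in m, in world coordinates, good to about 4 mm: the middle of the surface that is visible of it).
- eyes.outline_of(camera, name): "mask" (420x560 bool, what is visible of it).
The state is a dict: "time_s": time; "joints": joint angles; "joint_velocities": joint speeds; "effort": joint torques, N m; "tcp_pos": TCP position; "ee_rot": TCP orientation; "wrist_force": force on the tool from outside, world axes, zero at the start; "moment": the same for the moment, N m; "gripper_width": opening from 0.0 (shut) to 1.0 (fully open); "gripper_force": force on a finger pad.
Only numpy, scipy, OpenCV 4.12 (cv2) and the standard library are available. Lean on these libraries where they do the work, as an engineer would, in place of code of your own. Each camera call takes 0.05 s, during which the arm holds its last target. There are 200 camera calls.

## Working session

There is one attempt and no reset: what is moved stays moved. The work goes in short steps, Python scripts to look and compute and a tool call to move; the robot and the scene stay as the last step left them, time stands still between calls to the robot, and variables do not carry over. Pictures are saved under pics/ and viewed, at most 17 in all, crops included, and the job is handed in when it is done.

Besides the shell and the picture viewer there is one more tool, called after "Request:" in YAML: its name, and indented under it one key for each argument. jog_arm: Moves the arm, as the interface text tells. Its arguments: {"type":"object","properties":{"increments":{"type":"array"},"grip":{"type":"number"}},"required":["increments"]}

```bash
mkdir -p pics; ls
cat > h.py <<'E'
import numpy as np, cv2
from station import sense, eyes, r
def shot(cam,fn=None):
    im=eyes.capture(cam)
    if fn: cv2.imwrite('pics/'+fn,im)
    return im
def proj(cam,X):
    c=eyes.get_calibration(cam);p=np.asarray(c['R'])@np.asarray(X,float)+np.asarray(c['t'])
    s=p[:2]/p[2];s=s*(1+c['k1']*(s@s));K=np.asarray(c['camera_matrix']);return (K@[s[0],s[1],1])[:2]
def back(cam,uv,z):
    c=eyes.get_calibration(cam);K=np.asarray(c['camera_matrix'])
    d=np.linalg.solve(K,[uv[0],uv[1],1])[:2];s=d.copy()
    for _ in range(20): s=d/(1+c['k1']*(s@s))
    R=np.asarray(c['R']);t=np.asarray(c['t']);o=-R.T@t;v=R.T@np.array([s[0],s[1],1]);return o+v*(z-o[2])/v[2]
def plan(goal,yaw=None,s=None):
    """goal: grasp point; yaw: wanted angle (deg) of tool y axis in world (mod 180). prints tool-frame units"""
    s=s or sense();R=np.asarray(s['ee_rot']);p=np.asarray(s['tcp_pos'])+R[:,2]*r.tcp_to_grasp
    cur=np.degrees(np.arctan2(R[1,1],R[0,1]));d=R.T@(np.asarray(goal)-p)/.02
    print('grasp',p.round(4),'yawy %.1f'%cur,'units',d.round(2),'tool x',R[:,0].round(3),'y',R[:,1].round(3))
    if yaw is not None:
        dy=(yaw-cur+90)%180-90; print('turn world deg %.1f -> tool units %.2f'%(dy,-np.radians(dy)/.08), 'j6',s['joints'][5])
E
python3 - <<'E'
from h import *
s=sense();print({k:np.round(v,3).tolist() for k,v in s.items()})
for c in('scene','top'):
    shot(c,c+'0.png');k=eyes.get_calibration(c);print(c,(-np.asarray(k['R']).T@k['t']).round(3))
    for n in ['box','lid','lid_grip','lid_catch','hasp_bar','hasp_hinge','cover1_mid','module1','module3','meter','tape','pen_cup']:
        print(n,[(np.round(d['centre'],3).tolist(),round(d['conf'],2)) for d in eyes.spot_in(c,n)])
E
```

```text
pics
{'time_s': 0.0, 'joints': [-57.72, 22.092, 0.38, -0.028, -68.41, -14.817], 'joint_velocities': [-0.077, -0.022, -0.079, -0.064, -0.025, -0.037], 'effort': [0.001, -39.066, 18.741, 4.22, 0.011, -0.0], 'tcp_pos': [0.188, -0.596, 0.404], 'ee_rot': [[-0.954, -0.3, -0.001], [-0.3, 0.954, 0.002], [0.0, 0.002, -1.0]], 'wrist_force': [-0.581, 0.742, 0.417], 'moment': [-0.046, -0.034, 0.009], 'gripper_force': 0.0, 'gripper_width': 0.997}
scene [0.951 0.445 0.949]
box [([0.559, 0.06, 0.092], 0.67), ([0.59, 0.063, 0.061], 0.6)]
lid [([0.564, 0.063, 0.089], 0.77)]
lid_grip [([0.562, 0.064, 0.092], 0.94), ([0.586, 0.063, 0.06], 0.41)]
lid_catch [([0.559, 0.059, 0.091], 0.79), ([0.731, 0.232, 0.05], 0.35)]
hasp_bar [([0.559, 0.006, 0.098], 0.73)]
hasp_hinge [([0.587, 0.065, 0.064], 0.61)]
cover1_mid [([0.601, 0.272, 0.088], 0.94), ([0.722, 0.448, 0.06], 0.74), ([0.728, 0.344, 0.06], 0.66)]
module1 [([0.47, 0.402, 0.046], 0.92), ([0.606, 0.408, 0.034], 0.84), ([0.459, 0.282, 0.047], 0.82), ([0.624, 0.286, 0.032], 0.69)]
module3 [([0.47, 0.402, 0.046], 0.92), ([0.606, 0.408, 0.034], 0.84), ([0.
[... 311 characters left out ...]
0.116], 0.27)]
lid [([0.533, 0.049, 0.092], 0.75)]
lid_grip [([0.536, 0.049, 0.088], 0.98)]
lid_catch [([0.55, -0.013, 0.096], 0.62), ([0.538, 0.052, 0.093], 0.6)]
hasp_bar [([0.553, -0.007, 0.098], 0.78)]
hasp_hinge [([0.55, -0.012, 0.096], 0.91)]
cover1_mid [([0.716, 0.337, 0.057], 0.9), ([0.705, 0.439, 0.062], 0.76), ([0.588, 0.263, 0.09], 0.74)]
module1 [([0.553, 0.382, 0.029], 0.86), ([0.43, 0.379, 0.053], 0.72), ([0.568, 0.244, 0.029], 0.65)]
module3 [([0.553, 0.382, 0.029], 0.86), ([0.43, 0.379, 0.053], 0.72), ([0.568, 0.244, 0.029], 0.65)]
meter [([0.752, -0.034, 0.033], 0.86)]
tape [([0.698, -0.213, 0.026], 0.76)]
pen_cup [([0.745, 0.236, 0.052], 0.93), ([0.555, 0.378, 0.03], 0.52)]
```

View pics/top0.png

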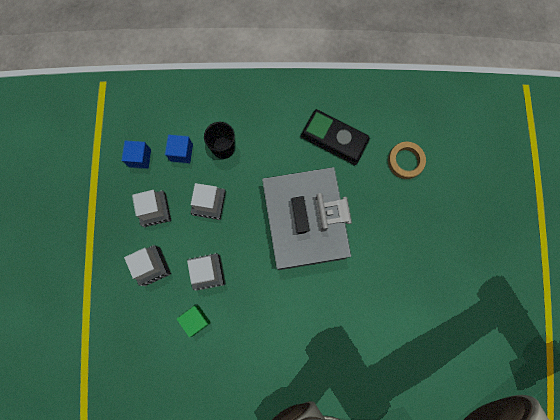

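View pics/scene0.png

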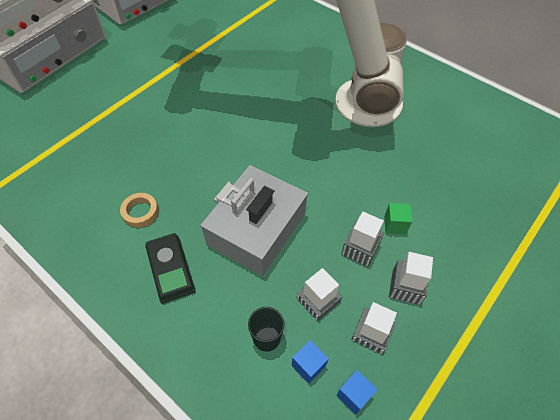

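The top view shows the lid at px (263–350, 169–269) with the hasp to the right, on -y. Four white covers sit at about px (150,206), (207,200), (147,264) and (204,270). The two blue blocks and one green block are decoys, and the meter, tape and cup stand further out. Next I measure the corners on an enlargement.

Run:
```python
from h import *
im=cv2.imread('pics/top0.png');sc=cv2.imread('pics/scene0.png')
a=cv2.resize(im[160:340,115:360],None,fx=3.2,fy=3.2,interpolation=cv2.INTER_CUBIC)
cv2.imwrite('pics/a.png',a[:600,:800])
def tops(img,cam,thr):
    hsv=cv2.cvtColor(img,cv2.COLOR_BGR2HSV)
    m=((hsv[...,1]<40)&(hsv[...,2]>thr)).astype(np.uint8)
    n,l,st,ce=cv2.connectedComponentsWithStats(m)
    for i in range(1,n):
        if 250<st[i,4]<2500 and 130<st[i,1]<360:
            c=cv2.findContours((l==i).astype(np.uint8),0,2)[0][0];print(cam,st[i].tolist(),ce[i].round(1),[np.round(x,1) for x in cv2.minAreaRect(c)])
for t in(185,200): tops(im,'top',t); tops(sc,'scene',t)
```

```text
scene [215, 178, 37, 27, 287] [230.4 191.7] [array([233.3, 188.7]), array([17.9, 39. ]), np.float64(39.3)]
scene [354, 211, 30, 27, 467] [368.5 224.2] [array([368.5, 224. ]), array([23.3, 20.1]), np.float64(26.6)]
scene [406, 252, 27, 26, 538] [419.3 264.6] [array([419.3, 264.5]), array([26.7, 21.3]), np.float64(13.2)]
scene [305, 268, 34, 31, 553] [321.6 283.2] [array([321.5, 283. ]), array([25.3, 23. ]), np.float64(47.5)]
scene [0, 296, 86, 50, 1742] [ 37.7 321.9] [array([ 40.4, 320. ]), array([45.2, 83.3]), np.float64(81.0)]
scene [364, 302, 33, 32, 621] [380.3 317.8] [array([380.5, 317.9]), array([27.2, 23.5]), np.float64(24.4)]
scene [354, 212, 30, 26, 449] [368.4 224. ] [array([368.4, 223.9]), array([23.8, 19.4]), np.float64(24.4)]
scene [406, 252, 27, 26, 531] [419.4 264.5] [array([419.4, 264.5]), array([26.5, 21.1]), np.float64(13.0)]
scene [305, 268, 34, 31, 535] [321.6 283.1] [array([321.8, 283.2]), array([25.5, 21.9]), np.float64(45.0)]
scene [364, 302, 33, 32, 615] [380.3 317.8] [array([380.3, 317.8]), array([26.7, 23.5]), np.float64(24.2)]
```

View pics/a.png

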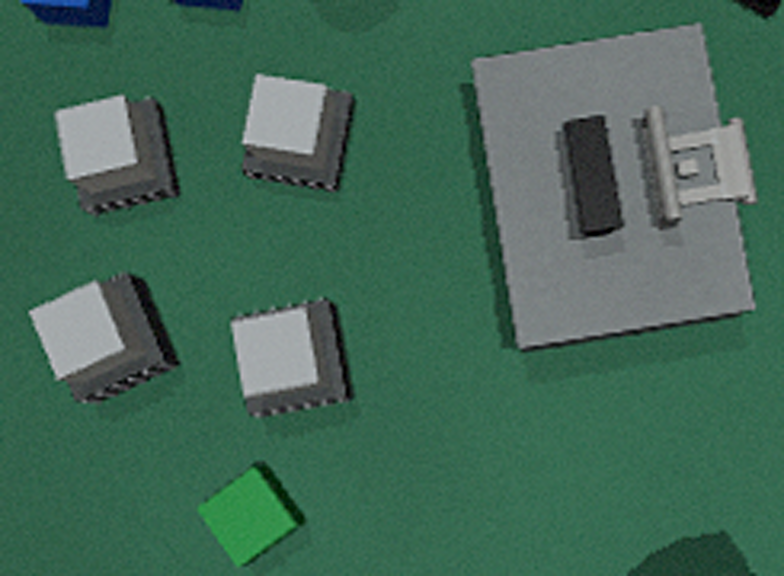

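The enlargement shows the cover tops and the lid edge clearly. I take the corners of the lid plate at crop (472,58), (702,24), (754,308) and (519,349).

```bash
cat >> h.py <<'E'
def faces(im,cam,lo,box):
    hsv=cv2.cvtColor(im,cv2.COLOR_BGR2HSV);m=((hsv[...,1]<45)&(hsv[...,2]>lo)).astype(np.uint8)
    x0,y0,x1,y1=box;mm=np.zeros_like(m);mm[y0:y1,x0:x1]=m[y0:y1,x0:x1]
    mm=cv2.morphologyEx(mm,2,np.ones((3,3),np.uint8))
    n,l,st,ce=cv2.connectedComponentsWithStats(mm);out=[]
    for i in range(1,n):
        if st[i,4]>200:
            c=cv2.findContours((l==i).astype(np.uint8),0,1)[0][0][:,0].astype(float)
            out.append((ce[i],c))
    return out
def rect(cam,c,z):
    P=np.array([back(cam,p,z)[:2] for p in c],np.float32);q=cv2.minAreaRect(P*1000);return np.round(q[0],1),np.round(q[1],1),round(q[2],1)
E
python3 - <<'E'
from h import *
im=cv2.imread('pics/top0.png');sc=cv2.imread('pics/scene0.png')
T=faces(im,'top',150,(115,180,240,300));S=faces(sc,'scene',190,(300,200,440,350))
for z in(.09,.115):
    print(z)
    for t,c in T: print(' top',t.round(1),back('top',t,z)[:2].round(4),rect('top',c,z))
    for t,c in S: print(' sc ',t.round(1),back('scene',t,z)[:2].round(4),rect('scene',c,z))
cs=[np.array(p)/3.2+[115,160] for p in((472,58),(702,24),(754,308),(519,349))]
P=np.array([back('top',p,.103)[:2] for p in cs]);print(P.round(3),P.mean(0),[np.linalg.norm(P[i]-P[i-1]).round(3) for i in range(4)])
print('lid',rect('top',cs,.103))
E
```

```text
0.09
 top [203.3 195.3] [0.596  0.2675] (array([596.3, 267.6]), array([49.3, 50. ]), 80.7)
 top [144.5 202.4] [0.5801 0.4004] (array([580.2, 400.6]), array([49.5, 49.4]), 13.9)
 top [138.5 262.6] [0.4451 0.4077] (array([445.1, 407.8]), array([50.6, 50.4]), 25.0)
 top [200.5 269.7] [0.4308 0.2696] (array([430.9, 269.8]), array([50.4, 50.7]), 11.0)
 sc  [368.5 224. ] [0.4136 0.2611] (array([413.5, 260.8]), array([51.7, 51.6]), 11.6)
 sc  [419.3 264.5] [0.4274 0.3995] (array([427.1, 399.4]), array([51.6, 51.5]), 25.4)
 sc  [321.6 283.1] [0.5956 0.2684] (array([595.6, 268.1]), array([50.7, 48.7]), 80.9)
 sc  [380.3 317.8] [0.5793 0.4014] (array([579. , 401.1]), array([50., 50.]), 13.7)
0.115
 top [203.3 195.3] [0.5906 0.2635] (array([590.8, 263.6]), array([48.1, 48.8]), 80.7)
 top [144.5 202.4] [0.575  0.3932] (array([575.1, 393.4]), array([48.3, 48.2]), 13.9)
 top [138.5 262.6] [0.4433 0.4003] (array([443.3, 400.4]), array([49.4, 49.2]), 25.0)
 top [200.5 269.7] [0.4293 0.2656] (array([429.4, 265.8]), array([49.2, 49.5]), 11.0)
 sc  [368.5 224. ] [0.4292 0.2665] (array([429.2, 266.1]), array([50.2, 50.1]), 11.6)
 sc  [419.3 264.5] [0.4427 0.4008] (array([442.4, 400.7]), array([50.1, 50. ]), 25.4)
 sc  [321.6 283.1] [0.606  0.2736] (array([605.9, 273.3]), array([49.2, 47.3]), 80.9)
 sc  [380.3 317.8] [0.5902 0.4027] (array([589.8, 402.4]), array([48.5, 48.5]), 13.7)
[[ 0.632  0.135]
 [ 0.656 -0.024]
 [ 0.459 -0.055]
 [ 0.432  0.103]] [0.54444917 0.03961247] [np.float64(0.203), np.float64(0.161), np.float64(0.2), np.float64(0.16)]
lid (array([544.5,  39.3]), array([202.5, 161.4]), 9.2)
```

```bash
cat >> h.py <<'E'
BO=np.array([.5445,.0395,0]);BY=np.radians(9.1)
def bx(x,y,z): c,s=np.cos(BY),np.sin(BY);return BO+[c*x-s*y,s*x+c*y,z]
E
python3 - <<'E'
from h import *
print('proj bar',proj('top',bx(0,-.032,.135)),proj('scene',bx(0,-.032,.135)),'grip',proj('top',bx(0,.015,.155)),'catch',proj('top',bx(0,-.052,.115)))
plan(bx(0,-.032,.2),99.1)
E
```

```text
proj bar [322.07324516 212.04430076] [242.70680795 189.86008987] grip [300.60242582 213.89184672] catch [330.34341639 212.23703158]
grasp [ 0.1876 -0.5962  0.2413] yawy 107.5 units [-26.33  23.38   2.06] tool x [-0.954 -0.3   -0.   ] y [-0.3    0.954 -0.   ]
turn world deg -8.4 -> tool units 1.82 j6 -14.816046753331687
```

Request:
jog_arm:
  increments:
    - [0,0,0,0.91]
    - [0,0,0,0.91]
    - [-0.84,1,0,0]
    - [-0.84,1,0,0]
    - [-0.84,1,0,0]
    - [-0.84,1,0,0]
    - [-0.84,1,0,0]
    - [-0.84,1,0,0]
    - [-0.84,1,0,0]
    - [-0.84,1,0,0]
  grip: 30

```text
time_s: 2.3
tcp_pos: [0.2953, -0.4159, 0.4049]
ee_rot: [[-0.987, -0.159, 0.0], [-0.159, 0.987, -0.0], [-0.0, -0.0, -1.0]]
wrist_force: [0.3, -0.3, 0.7]
gripper_width: 0.35
gripper_force: 0.0
```

Request:
jog_arm:
  increments:
    - [-0.84,1,0,0]
    - [-0.84,1,0,0]
    - [-0.84,1,0,0]
    - [-0.84,1,0,0]
    - [-0.84,1,0,0]
    - [-0.84,1,0,0]
    - [-0.84,1,0,0]
    - [-0.84,1,0,0]
    - [-0.84,1,0,0]
    - [-0.84,1,0,0]

```text
time_s: 3.3
tcp_pos: [0.4295, -0.1918, 0.405]
ee_rot: [[-0.987, -0.159, 0.001], [-0.159, 0.987, -0.0], [-0.001, -0.0, -1.0]]
wrist_force: [0.7, -0.2, -0.9]
gripper_width: 0.347
gripper_force: 0.0
```

Request:
jog_arm:
  increments:
    - [-0.84,1,0,0]
    - [-0.84,1,0,0]
    - [-0.84,1,0,0]
    - [-0.84,1,0,0]
    - [-0.84,1,0,0]
    - [-0.84,1,0,0]
    - [-0.84,1,0,0]
    - [-0.84,1,0,0]
    - [0,0,0,0]
    - [0,0,0,0]

```text
time_s: 4.3
tcp_pos: [0.5364, -0.0132, 0.4045]
ee_rot: [[-0.987, -0.159, -0.001], [-0.159, 0.987, -0.0], [0.001, -0.0, -1.0]]
wrist_force: [0.2, 0.0, 1.1]
gripper_width: 0.348
gripper_force: 0.0
```

```bash
python3 -c "
from h import *
plan(bx(0,-.032,.138),99.1)"
```

```text
grasp [ 0.5363 -0.0132  0.241 ] yawy 99.2 units [-0.82  0.94  5.15] tool x [-0.987 -0.159  0.001] y [-0.159  0.987 -0.   ]
turn world deg -0.1 -> tool units 0.02 j6 -96.74300040586311
```

Request:
jog_arm:
  increments:
    - [-0.82,0.94,0,0]
    - [0,0,1,0]
    - [0,0,1,0]
    - [0,0,1,0]
    - [0,0,1,0]
    - [0,0,0.6,0]
    - [0,0,0.5,0]
    - [0,0,0,0]

```text
time_s: 5.1
tcp_pos: [0.5493, 0.0072, 0.3018]
ee_rot: [[-0.987, -0.158, -0.002], [-0.158, 0.987, -0.001], [0.002, -0.0, -1.0]]
wrist_force: [-0.0, 0.1, 0.1]
gripper_width: 0.347
gripper_force: 0.0
```

Request:
jog_arm:
  increments:
    - [0,0,0,0]
    - [0,0,0,0]
    - [0,0,0,0]
    - [0,0,0,0]
  grip: 0

```text
time_s: 5.5
tcp_pos: [0.5498, 0.0081, 0.3036]
ee_rot: [[-0.987, -0.159, 0.002], [-0.159, 0.987, 0.001], [-0.002, 0.001, -1.0]]
wrist_force: [-1.7, 3.2, 2.2]
gripper_width: 0.132
gripper_force: 30.0
```

```bash
python3 -c "
from h import *
plan(bx(0,-.032,.138),99.1)
a=np.arctan2(45,60);P=lambda t:np.array([75*np.cos(a+t),75*np.sin(a+t)])
th=np.linspace(0,1.75,15)
for i in range(14): d=(P(th[i+1])-P(th[i]))/20;print([0,round(d[0],2),round(-d[1],2),0],end=', ')
"
```

```text
grasp [0.55   0.0083 0.1401] yawy 99.1 units [ 0.03 -0.02  0.1 ] tool x [-0.987 -0.159 -0.002] y [-0.159  0.987  0.001]
turn world deg -0.0 -> tool units 0.01 j6 -98.57473861030077
[0, np.float64(-0.3), np.float64(-0.36), 0], [0, np.float64(-0.35), np.float64(-0.32), 0], [0, np.float64(-0.38), np.float64(-0.27), 0], [0, np.float64(-0.41), np.float64(-0.22), 0], [0, np.float64(-0.44), np.float64(-0.17), 0], [0, np.float64(-0.46), np.float64(-0.11), 0], [0, np.float64(-0.47), np.float64(-0.05), 0], [0, np.float64(-0.47), np.float64(0.0), 0], [0, np.float64(-0.46), np.float64(0.06), 0], [0, np.float64(-0.45), np.float64(0.12), 0], [0, np.float64(-0.43), np.float64(0.18), 0], [0, np.float64(-0.41), np.float64(0.23), 0], [0, np.float64(-0.38), np.float64(0.28), 0], [0, np.float64(-0.34), np.float64(0.32), 0],
```

Request:
jog_arm:
  increments:
    - [0,-0.3,-0.36,0]
    - [0,-0.35,-0.32,0]
    - [0,-0.38,-0.27,0]
    - [0,-0.41,-0.22,0]
    - [0,-0.44,-0.17,0]
    - [0,-0.46,-0.11,0]
    - [0,-0.47,-0.05,0]

```text
time_s: 6.2
tcp_pos: [0.5586, -0.0472, 0.334]
ee_rot: [[-0.987, -0.159, 0.002], [-0.159, 0.987, 0.002], [-0.002, 0.002, -1.0]]
wrist_force: [-1.1, 5.6, 4.7]
gripper_width: 0.123
gripper_force: 30.0
```

Request:
jog_arm:
  increments:
    - [0,-0.47,0,0]
    - [0,-0.46,0.06,0]
    - [0,-0.45,0.12,0]
    - [0,-0.43,0.18,0]
    - [0,-0.41,0.23,0]
    - [0,-0.38,0.28,0]
    - [0,-0.34,0.32,0]
    - [0,0,0,0]
    - [0,0,0,0]

```text
time_s: 7.1
tcp_pos: [0.568, -0.1064, 0.3083]
ee_rot: [[-0.987, -0.158, -0.001], [-0.158, 0.987, -0.001], [0.001, -0.001, -1.0]]
wrist_force: [2.3, 0.3, -0.9]
gripper_width: 0.13
gripper_force: 30.0
```

```bash
python3 -c "
from h import *
plan(bx(0,.015,.24),99.1); print(bx(0,-.147,.140),sense()['wrist_force'],sense()['gripper_width'])
"
```

```text
grasp [ 0.5679 -0.1066  0.1448] yawy 99.1 units [ 0.    8.14 -4.77] tool x [-0.987 -0.158  0.001] y [-0.158  0.987 -0.001]
turn world deg -0.0 -> tool units 0.00 j6 -86.37881955728588
[ 0.56774924 -0.10564983  0.14      ] [ 2.29835585  0.29056097 -0.94786292] 0.13036872639816122
```

Request:
jog_arm:
  increments:
    - [0,0,0,0]
    - [0,0,0,0]
    - [0,0,-0.5,0]
    - [0,0,-1,0]
    - [0,0,-1,0]
    - [0,0,-1,0]
    - [0,0,-1,0]
    - [0,0,-0.27,0]
  grip: 28

```text
time_s: 7.9
tcp_pos: [0.568, -0.1059, 0.4078]
ee_rot: [[-0.987, -0.159, 0.005], [-0.159, 0.987, -0.0], [-0.005, -0.001, -1.0]]
wrist_force: [-0.3, -0.6, 0.6]
gripper_width: 0.328
gripper_force: 0.0
```

Request:
jog_arm:
  increments:
    - [0,1,0,0]
    - [0,1,0,0]
    - [0,1,0,0]
    - [0,1,0,0]
    - [0,1,0,0]
    - [0,1,0,0]
    - [0,1,0,0]
    - [0,1,0,0]
    - [0,0.14,0,0]
    - [0,0,0,0]
  grip: 55

```text
time_s: 8.9
tcp_pos: [0.5418, 0.0552, 0.4041]
ee_rot: [[-0.987, -0.16, -0.001], [-0.16, 0.987, -0.0], [0.001, -0.0, -1.0]]
wrist_force: [0.5, 0.1, 1.6]
gripper_width: 0.632
gripper_force: 0.0
```

```bash
python3 -c "
from h import *
plan(bx(0,.015,.129),99.1); shot('scene','s1.png')
"
```

```text
grasp [0.5417 0.0551 0.2406] yawy 99.2 units [-0.02 -0.04  5.58] tool x [-0.987 -0.16   0.001] y [-0.16   0.987 -0.   ]
turn world deg -0.1 -> tool units 0.02 j6 -103.68709710325503
```

View pics/s1.png

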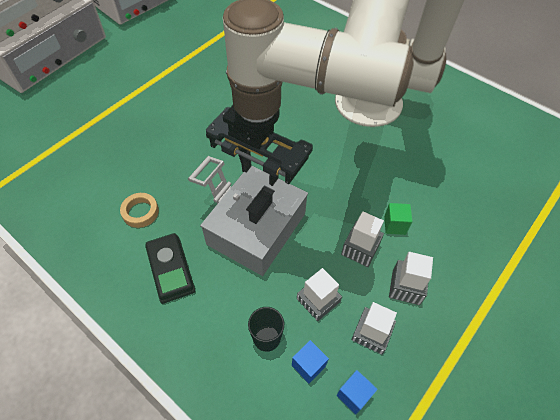

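The scene view shows the hasp standing open at px (208,178), the lid still seated and the gripper over the grip bar at px (260,205). I descend and pinch the bar.

Request:
jog_arm:
  increments:
    - [0,0,1,0]
    - [0,0,1,0]
    - [0,0,1,0]
    - [0,0,1,0]
    - [0,0,0.8,0]
    - [0,0,0.6,0]
    - [0,0,0.18,0]
    - [0,0,0,0]

```text
time_s: 9.75
tcp_pos: [0.5422, 0.0545, 0.2925]
ee_rot: [[-0.987, -0.158, -0.001], [-0.158, 0.987, -0.0], [0.001, -0.0, -1.0]]
wrist_force: [-0.8, 0.0, 0.1]
gripper_width: 0.635
gripper_force: 0.0
```

Request:
jog_arm:
  increments:
    - [0,0,0,0]
    - [0,0,0,0]
    - [0,0,0,0]
    - [0,0,0,0]
    - [0,0,0,0]
    - [0,0,0,0]
  grip: 0

```text
time_s: 10.35
tcp_pos: [0.5421, 0.055, 0.2932]
ee_rot: [[-0.987, -0.159, 0.001], [-0.159, 0.987, 0.0], [-0.001, 0.0, -1.0]]
wrist_force: [-1.6, -0.1, 2.8]
gripper_width: 0.306
gripper_force: 29.6
```

Request:
jog_arm:
  increments:
    - [0,0,-0.3,0]
    - [0,0,-0.5,0]
    - [0,0,-0.5,0]
    - [0,0,-1,0]
    - [0,0,-1,0]
    - [0,0,-1,0]
    - [0,0,-1,0]
    - [0,0,-1,0]
    - [0,0,-1,0]
    - [0,0,-0.7,0]

```text
time_s: 11.35
tcp_pos: [0.5418, 0.0547, 0.4551]
ee_rot: [[-0.987, -0.159, 0.002], [-0.159, 0.987, 0.001], [-0.003, 0.0, -1.0]]
wrist_force: [-0.3, -0.7, -3.2]
gripper_width: 0.306
gripper_force: 29.9
```

```bash
python3 -c "
from h import *
plan([.46,-.25,.046],99.1)
"
```

```text
grasp [0.5422 0.0548 0.2916] yawy 99.1 units [  6.51 -14.4   12.26] tool x [-0.987 -0.159 -0.003] y [-0.159  0.987  0.   ]
turn world deg -0.0 -> tool units 0.00 j6 -103.71327466561432
```

```bash
python3 -c "
from h import *
im=shot('scene');cv2.imwrite('pics/s2.png',cv2.resize(im[80:300,130:350],None,fx=2.7,fy=2.7,interpolation=2))
print(sense()['gripper_width'],sense()['wrist_force'],sense()['moment'])
"
```

```text
0.30540417593169306 [ 0.64163946  0.25764571 -0.60450124] [ 0.00262621 -0.24625171 -0.06585858]
```

View pics/s2.png

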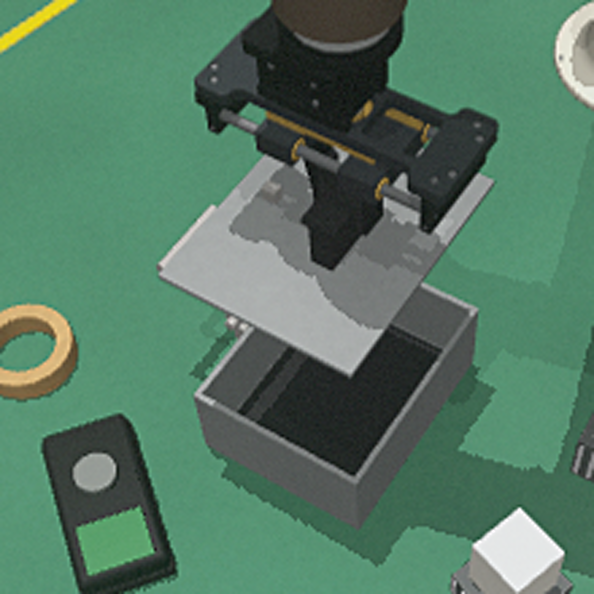

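The lid is up, with visible plate corners at crop (162,265), (352,370) and (493,180). The box below it is open. I check that the lid is level before carrying it.

```bash
python3 -c "
from h import *
for z in (.26,.2656,.271):
  print(z,[proj('scene',bx(a,b,z)).round(1).tolist() for a,b in((.102,-.082),(.102,.082),(-.102,.082))])
print([[c[0]/2.7+130,c[1]/2.7+80] for c in((162,265),(352,370),(493,180))])
"
```

```text
0.26 [[187.7, 177.4], [259.7, 214.9], [313.9, 142.7]]
0.2656 [[187.2, 175.6], [259.6, 213.2], [314.1, 140.8]]
0.271 [[186.8, 173.8], [259.6, 211.6], [314.3, 139.0]]
[[190.0, 178.14814814814815], [260.3703703703703, 217.03703703703704], [312.5925925925926, 146.66666666666666]]
```

Request:
jog_arm:
  increments:
    - [0.45,-1,0,0]
    - [0.45,-1,0,0]
    - [0.45,-1,0,0]
    - [0.45,-1,0,0]
    - [0.45,-1,0,0]
    - [0.45,-1,0,0]
    - [0.45,-1,0,0]
    - [0.45,-1,0,0]
    - [0.45,-1,0,0]
    - [0.45,-1,0,0]

```text
time_s: 12.4
tcp_pos: [0.4842, -0.1577, 0.4527]
ee_rot: [[-0.987, -0.158, -0.0], [-0.158, 0.987, 0.0], [0.0, 0.0, -1.0]]
wrist_force: [1.0, -0.1, -2.5]
gripper_width: 0.315
gripper_force: 3.1
```

Request:
jog_arm:
  increments:
    - [0.45,-1,0,0]
    - [0.45,-1,0,0]
    - [0.45,-1,0,0]
    - [0.45,-1,0,0]
    - [0.45,-0.4,0,0]
    - [0,0,1,0]
    - [0,0,1,0]
    - [0,0,1,0]
    - [0,0,1,0]
    - [0,0,0,0]

```text
time_s: 13.4
tcp_pos: [0.4532, -0.2503, 0.3699]
ee_rot: [[-0.987, -0.158, -0.007], [-0.158, 0.987, 0.003], [0.006, 0.004, -1.0]]
wrist_force: [-1.5, -0.3, -2.8]
gripper_width: 0.309
gripper_force: 29.9
```

```bash
python3 -c "
from h import *
plan([.46,-.25,.046],99.1);print(sense()['gripper_width'],sense()['wrist_force'])
"
```

```text
grasp [ 0.4521 -0.2499  0.2064] yawy 99.1 units [-0.44 -0.1   8.02] tool x [-0.987 -0.158  0.006] y [-0.158  0.987  0.004]
turn world deg 0.0 -> tool units -0.00 j6 -69.91075586764335
0.3086881995824961 [-1.51586673 -0.25889337 -2.80916954]
```

Request:
jog_arm:
  increments:
    - [0,0,1,0]
    - [0,0,1,0]
    - [0,0,1,0]
    - [0,0,1,0]
    - [0,0,1,0]
    - [0,0,0.7,0]
    - [0,0,0.3,0]
    - [0,0,0,0]

```text
time_s: 14.2
tcp_pos: [0.4547, -0.2509, 0.253]
ee_rot: [[-0.987, -0.159, -0.0], [-0.159, 0.987, -0.0], [0.0, -0.0, -1.0]]
wrist_force: [-0.5, 0.1, -3.4]
gripper_width: 0.307
gripper_force: 29.9
```

```bash
python3 -c "
from h import *
im=shot('scene');cv2.imwrite('pics/s3.png',cv2.resize(im[20:240,100:350],None,fx=2.7,fy=2.7,interpolation=2));print(sense()['wrist_force'],sense()['gripper_width'])
"
```

```text
[-0.59359072  0.22325338 -1.60835492] 0.31124540723097754
```

View pics/s3.png

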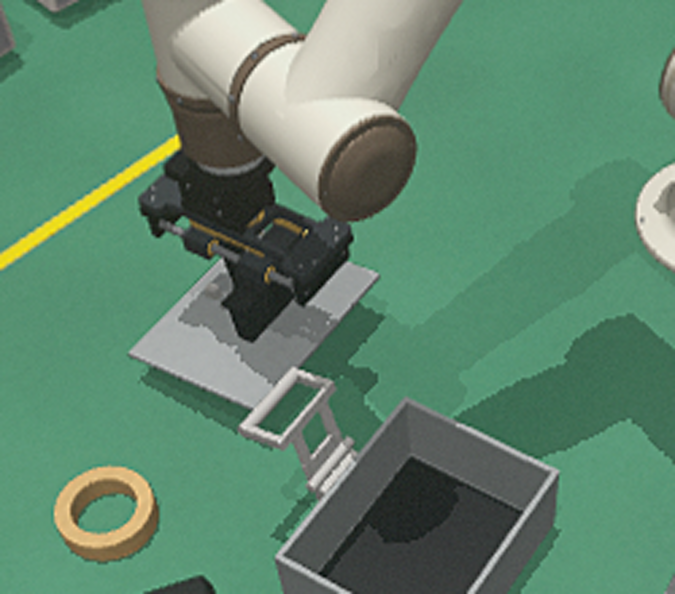

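The lid hangs just above the mat at crop (255,330), clear of the tape and the hasp. I lower it gently.

Request:
jog_arm:
  increments:
    - [0,0,0.3,0]
    - [0,0,0.3,0]
    - [0,0,0.3,0]
    - [0,0,0.2,0]
    - [0,0,0,0]

```text
time_s: 14.75
tcp_pos: [0.4542, -0.2509, 0.23]
ee_rot: [[-0.987, -0.158, -0.001], [-0.158, 0.987, 0.0], [0.001, 0.001, -1.0]]
wrist_force: [-0.5, 0.7, -2.8]
gripper_width: 0.312
gripper_force: 29.9
```

Request:
jog_arm:
  increments:
    - [0,0,0.2,0]
    - [0,0,0.2,0]
    - [0,0,0,0]

```text
time_s: 15.05
tcp_pos: [0.4551, -0.2507, 0.2235]
ee_rot: [[-0.987, -0.159, 0.002], [-0.159, 0.987, -0.001], [-0.002, -0.001, -1.0]]
wrist_force: [-0.2, 3.2, 2.6]
gripper_width: 0.309
gripper_force: 31.1
```

Request:
jog_arm:
  increments:
    - [0,0,0.2,0]
    - [0,0,0,0]

```text
time_s: 15.25
tcp_pos: [0.4552, -0.2508, 0.2201]
ee_rot: [[-0.987, -0.159, 0.003], [-0.159, 0.987, -0.001], [-0.002, -0.001, -1.0]]
wrist_force: [-0.3, 4.1, 6.6]
gripper_width: 0.308
gripper_force: 29.3
```

Request:
jog_arm:
  increments:
    - [0,0,0,0]
    - [0,0,0,0]
    - [0,0,0,0]
    - [0,0,0,0]
    - [0,0,0,0]
  grip: 60

```text
time_s: 15.75
tcp_pos: [0.4544, -0.251, 0.2186]
ee_rot: [[-0.987, -0.158, -0.0], [-0.158, 0.987, -0.0], [0.0, 0.0, -1.0]]
wrist_force: [-0.2, -0.4, 0.1]
gripper_width: 0.645
gripper_force: 0.0
```

Request:
jog_arm:
  increments:
    - [0,0,-1,0]
    - [0,0,-1,0]
    - [0,0,-1,0]
    - [0,0,-1,0]
    - [0,0,-1,0]
    - [0,0,-1,0]
    - [0,0,-1,0]
    - [0,0,-1,0]
    - [0,0,-1,0]
    - [0,0,-1,0]
  grip: 87

```text
time_s: 16.75
tcp_pos: [0.4542, -0.2509, 0.4194]
ee_rot: [[-0.987, -0.158, -0.0], [-0.158, 0.987, 0.0], [0.0, 0.0, -1.0]]
wrist_force: [-0.5, -1.1, -0.4]
gripper_width: 1.0
gripper_force: 0.0
```

```bash
python3 -c "
from h import *
plan([.429,.266,.26],11.3)
im=shot('scene');cv2.imwrite('pics/s4.png',cv2.resize(im[20:240,100:350],None,fx=2.7,fy=2.7,interpolation=2))
"
```

```text
grasp [ 0.4542 -0.2509  0.2559] yawy 99.1 units [-2.85 25.72 -0.2 ] tool x [-0.987 -0.158  0.   ] y [-0.158  0.987  0.   ]
turn world deg -87.8 -> tool units 19.16 j6 -69.90437573899625
```

View pics/s4.png

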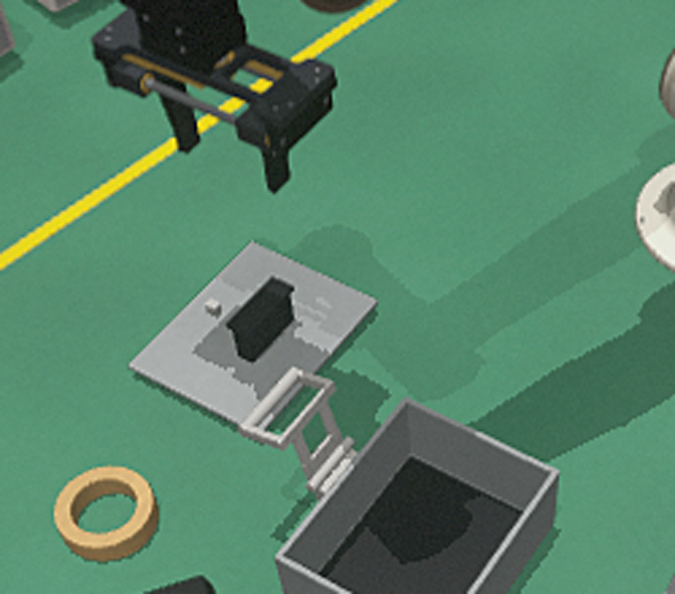

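The lid lies flat on the mat at crop (255,335) with its catch away from the box. Next is the cover at (0.429, 0.266).

Request:
jog_arm:
  increments:
    - [0,0,0,0.958]
    - [0,0,0,0.958]
    - [0,0,0,0.958]
    - [0,0,0,0.958]
    - [0,0,0,0.958]
    - [0,0,0,0.958]
    - [0,0,0,0.958]
    - [0,0,0,0.958]
    - [0,0,0,0.958]
    - [0,0,0,0.958]

```text
time_s: 17.8
tcp_pos: [0.4543, -0.2509, 0.4183]
ee_rot: [[-0.819, 0.573, -0.001], [0.573, 0.819, 0.0], [0.001, -0.0, -1.0]]
wrist_force: [-0.4, -0.2, 0.2]
gripper_width: 1.0
gripper_force: 0.0
```

Request:
jog_arm:
  increments:
    - [0,0,0,0.958]
    - [0,0,0,0.958]
    - [0,0,0,0.958]
    - [0,0,0,0.958]
    - [0,0,0,0.958]
    - [0,0,0,0.958]
    - [0,0,0,0.958]
    - [0,0,0,0.958]
    - [0,0,0,0.958]
    - [0,0,0,0.958]

```text
time_s: 18.8
tcp_pos: [0.4543, -0.2509, 0.4183]
ee_rot: [[-0.193, 0.981, -0.001], [0.981, 0.193, 0.0], [0.0, -0.0, -1.0]]
wrist_force: [-0.5, 0.4, -0.2]
gripper_width: 1.002
gripper_force: 0.0
```

Request:
jog_arm:
  increments:
    - [0.98,0.15,0,0]
    - [0.98,0.15,0,0]
    - [0.98,0.15,0,0]
    - [0.98,0.15,0,0]
    - [0.98,0.15,0,0]
    - [0.98,0.15,0,0]
    - [0.98,0.15,0,0]
    - [0.98,0.15,0,0]
    - [0.98,0.15,0,0]
    - [0.98,0.15,0,0]

```text
time_s: 19.8
tcp_pos: [0.4491, -0.0746, 0.4184]
ee_rot: [[-0.218, 0.976, -0.004], [0.976, 0.218, 0.026], [0.026, 0.001, -1.0]]
wrist_force: [-0.1, 0.1, -0.3]
gripper_width: 0.994
gripper_force: 0.0
```

Request:
jog_arm:
  increments:
    - [0.98,0.15,0,0]
    - [0.98,0.15,0,0]
    - [0.98,0.15,0,0]
    - [0.98,0.15,0,0]
    - [0.98,0.15,0,0]
    - [0.98,0.15,0,0]
    - [0.98,0.15,0,0]
    - [0.98,0.15,0,0]
    - [0.98,0.15,0,0]
    - [0,0,0,0]

```text
time_s: 20.8
tcp_pos: [0.4547, 0.0057, 0.4213]
ee_rot: [[-0.312, 0.95, -0.03], [0.941, 0.313, 0.131], [0.133, 0.013, -0.991]]
wrist_force: [0.1, -0.0, 0.4]
gripper_width: 1.0
gripper_force: 0.0
```

```bash
cat >> h.py <<'E'
def covers():
    for cam,lo,b,zs in(('top',150,(100,170,245,310),(.09,.115)),('scene',190,(290,190,460,365),(.09,.115))):
        im=shot(cam)
        for t,c in faces(im,cam,lo,b):
            print(cam,t.round(0),[rect(cam,c,z) for z in zs])
E
python3 -c "
from h import *
covers();plan([.429,.266,.1],11.3)
"
```

```text
top [203. 195.] [(array([596. , 267.6]), array([49.3, 49.5]), 80.7), (array([590.6, 263.6]), array([48.1, 48.3]), 80.7)]
top [145. 202.] [(array([580.2, 400.5]), array([49.5, 49. ]), 13.9), (array([575.2, 393.3]), array([48.3, 47.9]), 13.9)]
top [223. 265.] [(array([429.5, 228.5]), array([145.1, 107.5]), 0.6), (array([428. , 225.4]), array([141.6, 104.9]), 0.6)]
top [139. 263.] [(array([445.1, 407.8]), array([50.6, 50.4]), 25.0), (array([443.3, 400.4]), array([49.4, 49.2]), 25.0)]
scene [369. 224.] [(array([413.8, 260.9]), array([52.3, 51.3]), 11.5), (array([429.4, 266.3]), array([50.7, 49.8]), 11.5)]
scene [419. 265.] [(array([427. , 399.5]), array([52.2, 51.8]), 25.3), (array([442.2, 400.8]), array([50.7, 50.3]), 25.3)]
scene [322. 283.] [(array([595.9, 268.1]), array([50.6, 49.6]), 80.7), (array([606.3, 273.2]), array([49.1, 48.2]), 80.7)]
scene [380. 318.] [(array([579.1, 401.6]), array([50.7, 50.8]), 14.1), (array([589.9, 402.9]), array([49.2, 49.4]), 14.1)]
grasp [0.4496 0.0262 0.2591] yawy 18.2 units [10.55  2.67  9.47] tool x [-0.311  0.941  0.133] y [0.95  0.312 0.012]
turn world deg -6.9 -> tool units 1.51 j6 -177.40370768460332
```

Request:
jog_arm:
  increments:
    - [0,0,0,-1]
    - [0,0,0,-1]
    - [0,0,0,-1]
    - [0,0,0,-1]
    - [0,0,0,-1]

```text
time_s: 21.4
tcp_pos: [0.4544, 0.0045, 0.421]
ee_rot: [[-0.658, 0.752, -0.03], [0.744, 0.656, 0.13], [0.117, 0.063, -0.991]]
wrist_force: [-0.1, 0.1, -0.8]
gripper_width: 0.997
gripper_force: 0.0
```

```bash
python3 -c "
from h import *
print(np.round(sense()['joints'],1))
plan([.429,.266,.1],11.3)
"
```

```text
[  18.7    4.8  -17.2   -8.2  -67.4 -154.3]
grasp [0.4495 0.0257 0.259 ] yawy 41.1 units [8.68 6.61 9.47] tool x [-0.658  0.744  0.117] y [0.752 0.656 0.063]
turn world deg -29.8 -> tool units 6.50 j6 -154.29682442820888
```

The last joint ran into its range end, and the tool is now tilted about 7.6°. Jogging only offers shifts and turns about tool z. By mirror symmetry, running into the opposite range end should tilt it back, so I unwind the other way.

Request:
jog_arm:
  increments:
    - [0,0,0,-1]
    - [0,0,0,-1]
    - [0,0,0,-1]
    - [0,0,0,-1]
    - [0,0,0,-1]
    - [0,0,0,-1]
    - [0,0,0,-1]
    - [0,0,0,-1]
    - [0,0,0,-1]
    - [0,0,0,-1]

```text
time_s: 22.4
tcp_pos: [0.4544, 0.0045, 0.421]
ee_rot: [[-0.998, 0.052, -0.03], [0.048, 0.99, 0.13], [0.036, 0.128, -0.991]]
wrist_force: [-0.0, 0.5, -0.9]
gripper_width: 1.001
gripper_force: 0.0
```

Request:
jog_arm:
  increments:
    - [0,0,0,-1]
    - [0,0,0,-1]
    - [0,0,0,-1]
    - [0,0,0,-1]
    - [0,0,0,-1]
    - [0,0,0,-1]
    - [0,0,0,-1]
    - [0,0,0,-1]
    - [0,0,0,-1]
    - [0,0,0,-1]

```text
time_s: 23.4
tcp_pos: [0.4544, 0.0045, 0.421]
ee_rot: [[-0.733, -0.68, -0.03], [-0.677, 0.724, 0.13], [-0.066, 0.115, -0.991]]
wrist_force: [0.3, 0.3, -0.3]
gripper_width: 0.994
gripper_force: 0.0
```

Request:
jog_arm:
  increments:
    - [0,0,0,-1]
    - [0,0,0,-1]
    - [0,0,0,-1]
    - [0,0,0,-1]
    - [0,0,0,-1]
    - [0,0,0,-1]
    - [0,0,0,-1]
    - [0,0,0,-1]
    - [0,0,0,-1]
    - [0,0,0,-1]

```text
time_s: 24.4
tcp_pos: [0.4544, 0.0044, 0.421]
ee_rot: [[-0.023, -0.999, -0.03], [-0.991, 0.019, 0.13], [-0.129, 0.033, -0.991]]
wrist_force: [-0.5, -0.3, -0.3]
gripper_width: 1.0
gripper_force: 0.0
```

Request:
jog_arm:
  increments:
    - [0,0,0,-1]
    - [0,0,0,-1]
    - [0,0,0,-1]
    - [0,0,0,-1]
    - [0,0,0,-1]
    - [0,0,0,-1]
    - [0,0,0,-1]
    - [0,0,0,-1]
    - [0,0,0,-1]
    - [0,0,0,-1]

```text
time_s: 25.4
tcp_pos: [0.4544, 0.0044, 0.421]
ee_rot: [[0.701, -0.713, -0.03], [-0.704, -0.698, 0.13], [-0.113, -0.07, -0.991]]
wrist_force: [-0.1, -0.4, -0.3]
gripper_width: 0.999
gripper_force: 0.0
```

Request:
jog_arm:
  increments:
    - [0,0,0,-1]
    - [0,0,0,-1]
    - [0,0,0,-1]
    - [0,0,0,-1]
    - [0,0,0,-1]
    - [0,0,0,-1]
    - [0,0,0,-1]
    - [0,0,0,-1]
    - [0,0,0,-1]
    - [0,0,0,-1]

```text
time_s: 26.4
tcp_pos: [0.4544, 0.0044, 0.421]
ee_rot: [[1.0, 0.006, -0.03], [0.01, -0.992, 0.13], [-0.029, -0.13, -0.991]]
wrist_force: [0.5, 0.2, 0.6]
gripper_width: 0.999
gripper_force: 0.0
```

Request:
jog_arm:
  increments:
    - [0,0,0,-1]
    - [0,0,0,-1]
    - [0,0,0,-1]
    - [0,0,0,-1]
    - [0,0,0,-1]
    - [0,0,0,-1]
    - [0,0,0,-1]
    - [0,0,0,-1]
    - [0,0,0,-1]
    - [0,0,0,-1]

```text
time_s: 27.4
tcp_pos: [0.4544, 0.0045, 0.421]
ee_rot: [[0.692, 0.722, -0.03], [0.718, -0.683, 0.13], [0.073, -0.111, -0.991]]
wrist_force: [0.4, 0.2, 0.5]
gripper_width: 1.002
gripper_force: 0.0
```

Request:
jog_arm:
  increments:
    - [0,0,0,-1]
    - [0,0,0,-1]
    - [0,0,0,-1]
    - [0,0,0,-1]
    - [0,0,0,-1]
    - [0,0,0,-1]
    - [0,0,0,-1]
    - [0,0,0,-1]
    - [0,0,0,-1]
    - [0,0,0,-1]

```text
time_s: 28.4
tcp_pos: [0.4544, 0.0044, 0.4211]
ee_rot: [[-0.036, 0.999, -0.03], [0.991, 0.039, 0.13], [0.131, -0.025, -0.991]]
wrist_force: [0.3, -0.5, -0.4]
gripper_width: 1.001
gripper_force: 0.0
```

Request:
jog_arm:
  increments:
    - [0,0,0,-1]
    - [0,0,0,-1]
    - [0,0,0,-1]
    - [0,0,0,-1]

```text
time_s: 28.8
tcp_pos: [0.4432, 0.0329, 0.425]
ee_rot: [[-0.317, 0.948, -0.018], [0.943, 0.318, 0.098], [0.099, 0.015, -0.995]]
wrist_force: [0.6, 0.4, 0.2]
gripper_width: 0.998
gripper_force: 0.0
```

```bash
python3 -c "
from h import *
print(np.round(sense()['joints'],1));print(np.round(sense()['ee_rot'],3),sense()['tcp_pos'])
"
```

```text
[ 23.5   3.3 -19.   -6.1 -66.5 177.4]
[[-0.317  0.948 -0.018]
 [ 0.943  0.318  0.098]
 [ 0.099  0.015 -0.995]] [0.44319178 0.03292889 0.42495757]
```

The opposite end does undo the tilt (z-axis y part 0.130 → 0.098), so I continue.

Request:
jog_arm:
  increments:
    - [0,0,0,-1]
    - [0,0,0,-1]
    - [0,0,0,-1]
    - [0,0,0,-1]

```text
time_s: 29.2
tcp_pos: [0.4039, 0.0977, 0.4293]
ee_rot: [[-0.547, 0.837, 0.025], [0.837, 0.547, 0.03], [0.012, 0.037, -0.999]]
wrist_force: [0.9, 0.2, 0.4]
gripper_width: 1.001
gripper_force: 0.0
```

Request:
jog_arm:
  increments:
    - [0,0,0,-1]
    - [0,0,0,-1]

```text
time_s: 29.4
tcp_pos: [0.3806, 0.1247, 0.4284]
ee_rot: [[-0.65, 0.758, 0.05], [0.759, 0.651, 0.001], [-0.032, 0.039, -0.999]]
wrist_force: [0.7, 0.4, -0.1]
gripper_width: 0.999
gripper_force: 0.0
```

```bash
python3 -c "
from h import *
print(np.round(sense()['joints'],1));print(np.round(sense()['ee_rot'],3),sense()['tcp_pos'])
"
```

```text
[ 42.3  -2.5 -27.4   2.1 -62.9 177.4]
[[-0.65   0.758  0.05 ]
 [ 0.759  0.651  0.001]
 [-0.032  0.039 -0.999]] [0.38058036 0.12473147 0.42839957]
```

Request:
jog_arm:
  increments:
    - [0.97,0.17,0,0]
    - [0.97,0.17,0,0]
    - [0.97,0.17,0,0]
    - [0.97,0.17,0,0]
    - [0.97,0.17,0,0]
    - [0.97,0.17,0,0]
    - [0.97,0.17,0,0]
    - [0.97,0.17,0,0]
    - [0.97,0.17,0,0]

```text
time_s: 30.3
tcp_pos: [0.2907, 0.2775, 0.4243]
ee_rot: [[-0.648, 0.76, 0.049], [0.761, 0.649, 0.002], [-0.031, 0.039, -0.999]]
wrist_force: [0.0, -1.0, -0.4]
gripper_width: 0.999
gripper_force: 0.0
```

Request:
jog_arm:
  increments:
    - [0.97,0.17,0,0]
    - [0.97,0.17,0,0]
    - [0.97,0.17,0,0]
    - [0.97,0.17,0,0]
    - [0.97,0.17,0,0]
    - [0.97,0.17,0,0]
    - [0.97,0.17,0,0]
    - [0.97,0.17,0,0]
    - [0.97,0.17,0,0]

```text
time_s: 31.2
tcp_pos: [0.2005, 0.4309, 0.42]
ee_rot: [[-0.648, 0.76, 0.049], [0.761, 0.649, 0.002], [-0.031, 0.039, -0.999]]
wrist_force: [0.5, 0.9, 0.5]
gripper_width: 0.996
gripper_force: 0.0
```

```bash
python3 -c "
from h import *
print(np.round(sense()['joints'],1));print(np.round(sense()['ee_rot'],3),sense()['tcp_pos'])
"
```

```text
[ 85.4   6.3 -19.8   3.1 -63.6 133.6]
[[-0.648  0.76   0.049]
 [ 0.761  0.649  0.002]
 [-0.031  0.039 -0.999]] [0.20047494 0.43090197 0.42001926]
```

Request:
jog_arm:
  increments:
    - [0,0,0,1]
    - [0,0,0,1]
    - [0,0,0,1]
    - [0,0,0,1]
    - [0,0,0,1]
    - [0,0,0,1]
    - [0,0,0,1]
    - [0,0,0,1]
    - [0,0,0,1]
    - [0,0,0,1]

```text
time_s: 32.2
tcp_pos: [0.2008, 0.4305, 0.42]
ee_rot: [[0.096, 0.994, 0.049], [0.995, -0.097, 0.002], [0.006, 0.049, -0.999]]
wrist_force: [-0.0, -0.3, -1.0]
gripper_width: 1.002
gripper_force: 0.0
```

Request:
jog_arm:
  increments:
    - [0,0,0,1]
    - [0,0,0,1]
    - [0,0,0,1]
    - [0,0,0,1]
    - [0,0,0,1]
    - [0,0,0,1]
    - [0,0,0,1]
    - [0,0,0,1]
    - [0,0,0,1]
    - [0,0,0,1]

```text
time_s: 33.2
tcp_pos: [0.2008, 0.4305, 0.42]
ee_rot: [[0.78, 0.623, 0.049], [0.624, -0.781, 0.002], [0.039, 0.029, -0.999]]
wrist_force: [-0.8, 0.3, -0.6]
gripper_width: 0.998
gripper_force: 0.0
```

Request:
jog_arm:
  increments:
    - [0,0,0,1]
    - [0,0,0,1]
    - [0,0,0,1]
    - [0,0,0,1]
    - [0,0,0,1]
    - [0,0,0,1]
    - [0,0,0,1]
    - [0,0,0,1]
    - [0,0,0,1]
    - [0,0,0,1]

```text
time_s: 34.2
tcp_pos: [0.2008, 0.4305, 0.42]
ee_rot: [[0.991, -0.125, 0.049], [-0.126, -0.992, 0.002], [0.049, -0.008, -0.999]]
wrist_force: [-0.3, -0.7, 1.0]
gripper_width: 0.998
gripper_force: 0.0
```

Request:
jog_arm:
  increments:
    - [0,0,0,1]
    - [0,0,0,1]
    - [0,0,0,1]
    - [0,0,0,1]
    - [0,0,0,1]
    - [0,0,0,1]
    - [0,0,0,1]
    - [0,0,0,1]
    - [0,0,0,1]
    - [0,0,0,1]

```text
time_s: 35.2
tcp_pos: [0.2008, 0.4305, 0.4199]
ee_rot: [[0.6, -0.798, 0.049], [-0.799, -0.601, 0.002], [0.028, -0.04, -0.999]]
wrist_force: [0.2, -0.7, 0.5]
gripper_width: 0.994
gripper_force: 0.0
```

Request:
jog_arm:
  increments:
    - [0,0,0,1]
    - [0,0,0,1]
    - [0,0,0,1]
    - [0,0,0,1]
    - [0,0,0,1]
    - [0,0,0,1]
    - [0,0,0,1]
    - [0,0,0,1]
    - [0,0,0,1]
    - [0,0,0,1]

```text
time_s: 36.2
tcp_pos: [0.2008, 0.4305, 0.42]
ee_rot: [[-0.154, -0.987, 0.049], [-0.988, 0.155, 0.002], [-0.009, -0.048, -0.999]]
wrist_force: [-0.7, -1.1, 0.1]
gripper_width: 0.999
gripper_force: 0.0
```

Request:
jog_arm:
  increments:
    - [0,0,0,1]
    - [0,0,0,1]
    - [0,0,0,1]
    - [0,0,0,1]
    - [0,0,0,1]
    - [0,0,0,1]
    - [0,0,0,1]
    - [0,0,0,1]
    - [0,0,0,1]
    - [0,0,0,1]

```text
time_s: 37.2
tcp_pos: [0.2008, 0.4305, 0.42]
ee_rot: [[-0.815, -0.577, 0.049], [-0.577, 0.816, 0.002], [-0.041, -0.027, -0.999]]
wrist_force: [0.6, 0.2, -0.3]
gripper_width: 0.998
gripper_force: 0.0
```

Request:
jog_arm:
  increments:
    - [0,0,0,1]
    - [0,0,0,1]
    - [0,0,0,1]
    - [0,0,0,1]
    - [0,0,0,1]
    - [0,0,0,1]
    - [0,0,0,1]
    - [0,0,0,1]
    - [0,0,0,1]

```text
time_s: 38.1
tcp_pos: [0.2216, 0.4278, 0.4207]
ee_rot: [[-0.997, 0.077, 0.024], [0.077, 0.997, 0.005], [-0.024, 0.007, -1.0]]
wrist_force: [0.2, -0.2, 0.6]
gripper_width: 1.002
gripper_force: 0.0
```

Request:
jog_arm:
  increments:
    - [0,0,0,1]
    - [0,0,0,1]

```text
time_s: 38.3
tcp_pos: [0.2612, 0.4195, 0.4204]
ee_rot: [[-0.98, 0.198, -0.019], [0.198, 0.98, 0.015], [0.022, 0.011, -1.0]]
wrist_force: [0.8, -0.2, -0.4]
gripper_width: 1.001
gripper_force: 0.0
```

```bash
python3 -c "
from h import *
print(np.round(sense()['joints'],1));print(np.round(sense()['ee_rot'],3),sense()['tcp_pos'])
"
```

```text
[  76.6    8.5  -15.4   -1.4  -65.5 -177.5]
[[-0.98   0.198 -0.019]
 [ 0.198  0.98   0.015]
 [ 0.022  0.011 -1.   ]] [0.26124539 0.41946475 0.42040883]
```

Request:
jog_arm:
  increments:
    - [0,0,0,-0.984]
    - [0,0,0,-0.984]
    - [0,0,0,-0.984]
    - [0,0,0,-0.984]
    - [0,0,0,-0.984]
    - [0,0,0,-0.984]
    - [0,0,0,-0.984]
    - [0,0,0,-0.984]
    - [0,0,0,-0.984]
    - [0,0,0,-0.984]

```text
time_s: 39.3
tcp_pos: [0.2607, 0.4195, 0.4203]
ee_rot: [[-0.829, -0.558, -0.019], [-0.559, 0.829, 0.015], [0.007, 0.023, -1.0]]
wrist_force: [0.7, -0.5, -0.5]
gripper_width: 1.0
gripper_force: 0.0
```

Request:
jog_arm:
  increments:
    - [0,0,0,-0.984]
    - [0,0,0,-0.984]
    - [0,0,0,-0.984]
    - [0,0,0,-0.984]
    - [0,0,0,-0.984]
    - [0,0,0,-0.984]
    - [0,0,0,-0.984]
    - [0,0,0,-0.984]
    - [0,0,0,-0.984]
    - [0,0,0,-0.984]

```text
time_s: 40.3
tcp_pos: [0.2608, 0.4195, 0.4202]
ee_rot: [[-0.19, -0.982, -0.019], [-0.982, 0.19, 0.015], [-0.011, 0.021, -1.0]]
wrist_force: [0.8, 0.3, -0.1]
gripper_width: 1.002
gripper_force: 0.0
```

Request:
jog_arm:
  increments:
    - [0,0,0,-0.984]
    - [0,0,0,-0.984]
    - [0,0,0,-0.984]
    - [0,0,0,-0.984]
    - [0,0,0,-0.984]
    - [0,0,0,0]
    - [0,0,0,0]

```text
time_s: 41.0
tcp_pos: [0.2608, 0.4192, 0.4203]
ee_rot: [[0.196, -0.98, -0.019], [-0.98, -0.197, 0.015], [-0.018, 0.016, -1.0]]
wrist_force: [-0.5, 0.3, 0.5]
gripper_width: 1.003
gripper_force: 0.0
```

```bash
cat >> h.py <<'E'
def go(goal,yaw,n=None,s=None):
    """rows for: turn, then straight shift; also prints world-vertical in tool units"""
    s=s or sense();R=np.asarray(s['ee_rot']);p=np.asarray(s['tcp_pos'])+R[:,2]*r.tcp_to_grasp
    cur=np.degrees(np.arctan2(R[1,1],R[0,1]));dy=(yaw-cur+90)%180-90;a=-np.radians(dy)
    c,sn=np.cos(a),np.sin(a);R2=R@np.array([[c,-sn,0],[sn,c,0],[0,0,1]])
    d=R2.T@(np.asarray(goal)-p)/.02;n=n or max(1,int(np.ceil(np.abs(d).max())));nt=int(np.ceil(abs(a)/.08))
    print('grasp',p.round(4),'yaw %.1f'%cur,'| turn %d x %.2f'%(nt,a/.08/max(nt,1)),'| %d x'%n,(d/n).round(2).tolist(),'| down',(R2.T@[0,0,-1]).round(3).tolist(),'j6 %.0f'%s['joints'][5],'w %.3f'%s['gripper_width'])
E
python3 -c "
from h import *
covers();go([.429,.266,.25],11.3);go([.429,.266,.1],11.3)
"
```

```text
top [203. 195.] [(array([596.3, 267.6]), array([49.3, 50. ]), 80.7), (array([590.8, 263.6]), array([48.1, 48.8]), 80.7)]
top [144. 202.] [(array([580.1, 400.8]), array([49.5, 49.8]), 13.9), (array([575.1, 393.6]), array([48.3, 48.6]), 13.9)]
top [139. 263.] [(array([445.1, 407.8]), array([50.7, 50.4]), 24.7), (array([443.3, 400.5]), array([49.5, 49.2]), 24.7)]
top [200. 270.] [(array([431.1, 269.9]), array([50.8, 50.7]), 11.0), (array([429.6, 265.8]), array([49.6, 49.5]), 11.0)]
scene [368. 224.] [(array([413.8, 260.8]), array([52.3, 51.6]), 11.5), (array([429.4, 266.1]), array([50.7, 50.1]), 11.5)]
scene [419. 265.] [(array([427.1, 399.4]), array([51.6, 51.5]), 25.4), (array([442.4, 400.7]), array([50.1, 50. ]), 25.4)]
scene [322. 283.] [(array([595.6, 268.1]), array([50.7, 48.7]), 80.9), (array([605.9, 273.3]), array([49.2, 47.3]), 80.9)]
scene [380. 318.] [(array([578.9, 401.1]), array([50.1, 50. ]), 13.7), (array([589.7, 402.3]), array([48.6, 48.5]), 13.7)]
grasp [0.2578 0.4214 0.2569] yaw -168.6 | turn 1 x 0.02 | 10 x [0.93, -0.69, 0.01] | down [0.018, -0.015, 1.0] j6 -65 w 0.999
grasp [0.2578 0.4214 0.2569] yaw -168.6 | turn 1 x 0.02 | 10 x [0.94, -0.7, 0.76] | down [0.018, -0.015, 1.0] j6 -65 w 0.999
```

Request:
jog_arm:
  increments:
    - [0.93,-0.69,0.01,0]
    - [0.93,-0.69,0.01,0]
    - [0.93,-0.69,0.01,0]
    - [0.93,-0.69,0.01,0]
    - [0.93,-0.69,0.01,0]
    - [0.93,-0.69,0.01,0]
    - [0.93,-0.69,0.01,0]
    - [0.93,-0.69,0.01,0]
    - [0.93,-0.69,0.01,0]
    - [0.93,-0.69,0.01,0]

```text
time_s: 42.1
tcp_pos: [0.4336, 0.2632, 0.4129]
ee_rot: [[0.197, -0.98, -0.019], [-0.98, -0.197, 0.015], [-0.018, 0.015, -1.0]]
wrist_force: [0.2, -0.1, 1.0]
gripper_width: 1.001
gripper_force: 0.0
```

Request:
jog_arm:
  increments:
    - [0,0,0,0]
    - [0.02,-0.01,1,0]
    - [0.02,-0.01,1,0]
    - [0.02,-0.01,1,0]
    - [0.02,-0.01,1,0]
    - [0.02,-0.01,1,0]
    - [0.02,-0.01,1,0]
    - [0.02,-0.01,1,0]
    - [0.01,-0.01,0.5,0]
    - [0,0,0,0]

```text
time_s: 43.1
tcp_pos: [0.4318, 0.2636, 0.2617]
ee_rot: [[0.198, -0.98, -0.021], [-0.98, -0.198, 0.013], [-0.017, 0.018, -1.0]]
wrist_force: [-0.7, 0.0, 0.8]
gripper_width: 1.001
gripper_force: 0.0
```

```bash
python3 -c "
from h import *
go([.429,.266,.1],11.3)
"
```

```text
grasp [0.4284 0.2657 0.0982] yaw -168.6 | turn 1 x 0.03 | 1 x [-0.01, -0.03, -0.09] | down [0.016, -0.018, 1.0] j6 -37 w 1.001
```

Request:
jog_arm:
  increments:
    - [0,0,0,0]
    - [0,0,0,0]
    - [0,0,0,0]
    - [0,0,0,0]
    - [0,0,0,0]
    - [0,0,0,0]
  grip: 0

```text
time_s: 43.7
tcp_pos: [0.4324, 0.2635, 0.2632]
ee_rot: [[0.198, -0.98, -0.018], [-0.98, -0.198, 0.015], [-0.019, 0.015, -1.0]]
wrist_force: [0.1, 0.7, 1.2]
gripper_width: 0.574
gripper_force: 30.0
```

Request:
jog_arm:
  increments:
    - [0,0,-0.4,0]
    - [0,0,-0.5,0]
    - [-0.01,0.01,-0.5,0]
    - [-0.01,0.01,-0.6,0]
    - [-0.01,0.02,-1,0]
    - [-0.02,0.02,-1,0]
    - [-0.02,0.02,-1,0]
    - [-0.02,0.02,-1,0]
    - [0,0,-0.5,0]
    - [0,0,0,0]

```text
time_s: 44.7
tcp_pos: [0.4325, 0.2629, 0.3948]
ee_rot: [[0.198, -0.98, -0.016], [-0.98, -0.198, 0.018], [-0.021, 0.012, -1.0]]
wrist_force: [-0.4, 0.6, -1.7]
gripper_width: 0.573
gripper_force: 30.0
```

```bash
python3 -c "
from h import *
print(sense()['gripper_force'],sense()['wrist_force'])
go(bx(-.045,.036,.22),9.1);go(bx(-.045,.036,.05),9.1)
im=shot('scene');cv2.imwrite('pics/s5.png',cv2.resize(im[100:320,220:470],None,fx=2.4,fy=2.4,interpolation=2))
"
```

```text
29.999379012733698 [-0.44847273  0.56805735 -1.65109139]
grasp [0.4299 0.2659 0.2314] yaw -168.6 | turn 1 x 0.51 | 11 x [0.94, -0.15, 0.03] | down [0.02, -0.013, 1.0] j6 -37 w 0.573
grasp [0.4299 0.2659 0.2314] yaw -168.6 | turn 1 x 0.51 | 11 x [0.95, -0.16, 0.8] | down [0.02, -0.013, 1.0] j6 -37 w 0.573
```

View pics/s5.png

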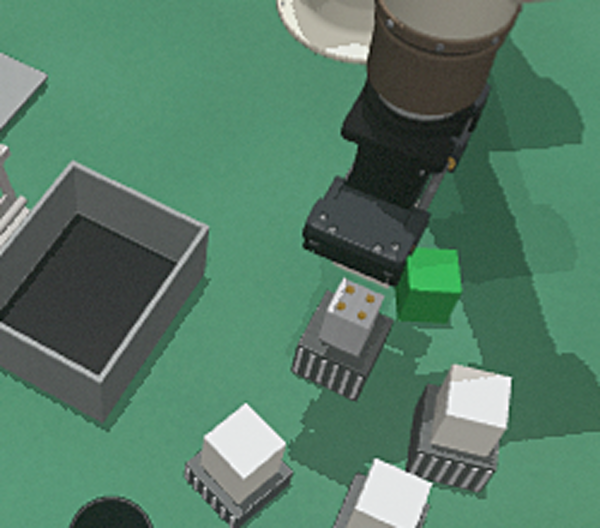

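The module's neck is bare at crop (355,300), and the cover hangs in the gripper. I carry it to the first slot.

Request:
jog_arm:
  increments:
    - [0,0,0,0.51]
    - [0.94,-0.15,0.03,0]
    - [0.94,-0.15,0.03,0]
    - [0.94,-0.15,0.03,0]
    - [0.94,-0.15,0.03,0]
    - [0.94,-0.15,0.03,0]
    - [0.94,-0.15,0.03,0]
    - [0.94,-0.15,0.03,0]
    - [0.94,-0.15,0.03,0]
    - [0.94,-0.15,0.03,0]

```text
time_s: 45.75
tcp_pos: [0.4856, 0.0993, 0.3825]
ee_rot: [[0.158, -0.987, -0.022], [-0.987, -0.158, 0.014], [-0.017, 0.019, -1.0]]
wrist_force: [0.7, -0.1, -0.9]
gripper_width: 0.573
gripper_force: 30.0
```

Request:
jog_arm:
  increments:
    - [0.94,-0.15,0.03,0]
    - [0.94,-0.15,0.03,0]
    - [0,0,0,0]
    - [0,0,0,0]

```text
time_s: 46.15
tcp_pos: [0.4973, 0.0638, 0.381]
ee_rot: [[0.157, -0.987, -0.021], [-0.987, -0.157, 0.014], [-0.017, 0.018, -1.0]]
wrist_force: [0.6, 0.3, -1.0]
gripper_width: 0.574
gripper_force: 30.0
```

```bash
python3 -c "
from h import *
go(bx(-.045,.036,.05),9.1)"
```

```text
grasp [0.4939 0.0662 0.2175] yaw -171.0 | turn 1 x -0.01 | 9 x [0.01, -0.02, 0.93] | down [0.017, -0.018, 1.0] j6 -16 w 0.574
```

Request:
jog_arm:
  increments:
    - [0.01,-0.02,1,0]
    - [0.01,-0.02,1,0]
    - [0.01,-0.02,1,0]
    - [0.01,-0.02,1,0]
    - [0.01,-0.02,1,0]
    - [0.01,-0.02,1,0]
    - [0.01,-0.02,1,0]
    - [0.01,-0.02,0.7,0]
    - [0.01,-0.02,0.5,0]
    - [0,0,0,0]

```text
time_s: 47.15
tcp_pos: [0.4978, 0.0657, 0.2167]
ee_rot: [[0.158, -0.987, -0.022], [-0.987, -0.159, 0.014], [-0.017, 0.019, -1.0]]
wrist_force: [-0.2, 1.2, 0.0]
gripper_width: 0.575
gripper_force: 30.0
```

Request:
jog_arm:
  increments:
    - [0,0,0.1,0]
    - [0,0,0.1,0]
    - [0,0,0,0]

```text
time_s: 47.45
tcp_pos: [0.4983, 0.0654, 0.2144]
ee_rot: [[0.158, -0.987, -0.018], [-0.987, -0.158, 0.015], [-0.018, 0.015, -1.0]]
wrist_force: [-1.5, -0.6, -0.1]
gripper_width: 0.572
gripper_force: 30.0
```

Request:
jog_arm:
  increments:
    - [0,0,0,0]
    - [0,0,0,0]
    - [0,0,0,0]
  grip: 62

```text
time_s: 47.75
tcp_pos: [0.4983, 0.0653, 0.2143]
ee_rot: [[0.158, -0.987, -0.018], [-0.987, -0.158, 0.015], [-0.018, 0.015, -1.0]]
wrist_force: [0.5, -1.0, -0.4]
gripper_width: 0.7
gripper_force: 0.0
```

Request:
jog_arm:
  increments:
    - [-0.01,0.01,-0.5,0]
    - [-0.01,0.01,-1,0]
    - [-0.02,0.02,-1,0]
    - [-0.02,0.02,-1,0]
    - [-0.02,0.02,-1,0]
    - [-0.02,0.02,-1,0]
    - [-0.02,0.02,-1,0]
    - [-0.02,0.02,-1,0]
    - [-0.02,0.02,-1,0]
    - [-0.02,0.02,-1,0]

```text
time_s: 48.75
tcp_pos: [0.4973, 0.0653, 0.4059]
ee_rot: [[0.158, -0.987, -0.018], [-0.987, -0.158, 0.015], [-0.018, 0.015, -1.0]]
wrist_force: [0.1, -0.4, -0.4]
gripper_width: 0.71
gripper_force: 0.0
```

```bash
python3 -c "
from h import *
covers();go([.443,.4005,.24],25.2);go([.443,.4005,.1],25.2)"
```

```text
top [203. 195.] [(array([596. , 267.6]), array([49.3, 49.5]), 80.7), (array([590.6, 263.6]), array([48.1, 48.3]), 80.7)]
top [147. 213.] [(array([555.6, 392.6]), array([49.1, 49.1]), 13.8), (array([551.2, 385.6]), array([47.9, 48. ]), 13.8)]
top [238. 220.] [(array([532.4, 193.5]), array([82.5, 35.5]), 0.7), (array([528.5, 191.3]), array([80.5, 34.6]), 0.7)]
top [187. 253.] [(array([438.8, 287.4]), array([173.9, 181.9]), 24.8), (array([437.2, 282.9]), array([169.7, 177.5]), 24.8)]
top [133. 265.] [(array([440.1, 418.9]), array([50.3, 27.7]), 21.4), (array([438.5, 411.3]), array([49.1, 27. ]), 21.4)]
scene [419. 265.] [(array([427.1, 399.4]), array([51.6, 51.5]), 25.4), (array([442.4, 400.7]), array([50.1, 50. ]), 25.4)]
scene [322. 283.] [(array([595.6, 268.1]), array([50.7, 48.7]), 80.9), (array([605.9, 273.3]), array([49.2, 47.3]), 80.9)]
scene [384. 306.] [(array([554.4, 393.2]), array([49.8, 50. ]), 13.8), (array([565.9, 394.7]), array([48.3, 48.5]), 13.8)]
grasp [0.4961 0.0683 0.2444] yaw -170.9 | turn 4 x -0.88 | 17 x [-0.95, -0.27, 0.03] | down [0.02, -0.003, 1.0] j6 -16 w 0.710
grasp [0.4961 0.0683 0.2444] yaw -170.9 | turn 4 x -0.88 | 17 x [-0.94, -0.28, 0.44] | down [0.02, -0.003, 1.0] j6 -16 w 0.710
```

Cover B's module was knocked to (0.555, 0.393); the others are unchanged. C is next.

Request:
jog_arm:
  increments:
    - [0,0,0,-0.88]
    - [0,0,0,-0.88]
    - [0,0,0,-0.88]
    - [0,0,0,-0.88]
    - [-0.95,-0.27,0.03,0]
    - [-0.95,-0.27,0.03,0]
    - [-0.95,-0.27,0.03,0]
    - [-0.95,-0.27,0.03,0]
    - [-0.95,-0.27,0.03,0]
    - [-0.95,-0.27,0.03,0]
  grip: 87

```text
time_s: 49.85
tcp_pos: [0.4778, 0.183, 0.4022]
ee_rot: [[0.426, -0.905, -0.02], [-0.905, -0.426, 0.015], [-0.022, 0.012, -1.0]]
wrist_force: [-0.3, 0.7, 0.5]
gripper_width: 0.998
gripper_force: 0.0
```

Request:
jog_arm:
  increments:
    - [-0.95,-0.27,0.03,0]
    - [-0.95,-0.27,0.03,0]
    - [-0.95,-0.27,0.03,0]
    - [-0.95,-0.27,0.03,0]
    - [-0.95,-0.27,0.03,0]
    - [-0.95,-0.27,0.03,0]
    - [-0.95,-0.27,0.03,0]
    - [-0.95,-0.27,0.03,0]
    - [-0.95,-0.27,0.03,0]
    - [-0.95,-0.27,0.03,0]

```text
time_s: 50.85
tcp_pos: [0.4458, 0.379, 0.4]
ee_rot: [[0.426, -0.905, -0.019], [-0.904, -0.426, 0.015], [-0.021, 0.011, -1.0]]
wrist_force: [0.7, -0.1, 0.1]
gripper_width: 0.995
gripper_force: 0.0
```

Request:
jog_arm:
  increments:
    - [-0.95,-0.27,0.03,0]
    - [0,0,0,0]
    - [0,0,0,0]

```text
time_s: 51.15
tcp_pos: [0.4427, 0.3976, 0.3995]
ee_rot: [[0.427, -0.904, -0.019], [-0.904, -0.427, 0.014], [-0.021, 0.011, -1.0]]
wrist_force: [-0.4, -0.1, -0.6]
gripper_width: 1.002
gripper_force: 0.0
```

```bash
python3 -c "
from h import *
go([.4428,.4005,.1],25.2)"
```

```text
grasp [0.4396 0.3999 0.236 ] yaw -154.7 | turn 1 x 0.02 | 7 x [0.03, -0.03, 0.97] | down [0.021, -0.011, 1.0] j6 -31 w 1.002
```

Request:
jog_arm:
  increments:
    - [0.03,-0.03,1,0]
    - [0.03,-0.03,1,0]
    - [0.03,-0.03,1,0]
    - [0.03,-0.03,1,0]
    - [0.03,-0.03,1,0]
    - [0.03,-0.03,1,0]
    - [0.03,-0.03,0.7,0]
    - [0,0,0.1,0]
    - [0,0,0,0]

```text
time_s: 52.05
tcp_pos: [0.4462, 0.3969, 0.2639]
ee_rot: [[0.426, -0.905, -0.018], [-0.905, -0.426, 0.015], [-0.021, 0.011, -1.0]]
wrist_force: [0.9, 0.1, -0.4]
gripper_width: 1.0
gripper_force: 0.0
```

Request:
jog_arm:
  increments:
    - [0,0,0,0]
    - [0,0,0,0]
    - [0,0,0,0]
    - [0,0,0,0]
    - [0,0,0,0]
    - [0,0,0,0]
  grip: 0

```text
time_s: 52.65
tcp_pos: [0.4459, 0.397, 0.264]
ee_rot: [[0.426, -0.904, -0.019], [-0.904, -0.426, 0.015], [-0.022, 0.01, -1.0]]
wrist_force: [-0.6, -0.4, 0.8]
gripper_width: 0.576
gripper_force: 30.0
```

Request:
jog_arm:
  increments:
    - [0,0,-0.4,0]
    - [-0.01,0,-0.5,0]
    - [-0.01,0.01,-0.5,0]
    - [-0.02,0.01,-0.6,0]
    - [-0.02,0.01,-1,0]
    - [-0.02,0.01,-1,0]
    - [-0.02,0.01,-1,0]
    - [-0.02,0.01,-1,0]
    - [-0.02,0.01,-1,0]
    - [0,0,0,0]

```text
time_s: 53.65
tcp_pos: [0.4464, 0.397, 0.4083]
ee_rot: [[0.427, -0.904, -0.013], [-0.904, -0.427, 0.021], [-0.025, 0.003, -1.0]]
wrist_force: [-0.3, 0.3, 0.1]
gripper_width: 0.573
gripper_force: 30.0
```

```bash
python3 -c "
from h import *
s=sense();print(s['wrist_force'],s['gripper_force'])
go(bx(.045,.036,.23),9.1)"
```

```text
[-0.2584638   0.2742474   0.05438338] 29.999609123915434
grasp [0.4442 0.4004 0.2448] yaw -154.7 | turn 4 x 0.88 | 17 x [0.99, -0.26, 0.02] | down [0.023, -0.01, 1.0] j6 -31 w 0.573
```

Request:
jog_arm:
  increments:
    - [0,0,0,0.88]
    - [0,0,0,0.88]
    - [0,0,0,0.88]
    - [0,0,0,0.88]
    - [0.99,-0.26,0.02,0]
    - [0.99,-0.26,0.02,0]
    - [0.99,-0.26,0.02,0]
    - [0.99,-0.26,0.02,0]
    - [0.99,-0.26,0.02,0]
    - [0.99,-0.26,0.02,0]

```text
time_s: 54.65
tcp_pos: [0.4956, 0.2835, 0.3983]
ee_rot: [[0.158, -0.987, -0.02], [-0.987, -0.158, 0.014], [-0.017, 0.017, -1.0]]
wrist_force: [1.0, -0.1, -0.4]
gripper_width: 0.572
gripper_force: 30.0
```

Request:
jog_arm:
  increments:
    - [0.99,-0.26,0.02,0]
    - [0.99,-0.26,0.02,0]
    - [0.99,-0.26,0.02,0]
    - [0.99,-0.26,0.02,0]
    - [0.99,-0.26,0.02,0]
    - [0.99,-0.26,0.02,0]
    - [0.99,-0.26,0.02,0]
    - [0.99,-0.26,0.02,0]
    - [0.99,-0.26,0.02,0]
    - [0.99,-0.26,0.02,0]

```text
time_s: 55.65
tcp_pos: [0.5781, 0.0964, 0.39]
ee_rot: [[0.158, -0.987, -0.02], [-0.987, -0.158, 0.015], [-0.018, 0.017, -1.0]]
wrist_force: [0.2, -0.1, -0.4]
gripper_width: 0.574
gripper_force: 30.0
```

Request:
jog_arm:
  increments:
    - [0.99,-0.26,0.02,0]
    - [0,0,0,0]
    - [0,0,0,0]

```text
time_s: 55.95
tcp_pos: [0.5862, 0.0783, 0.3892]
ee_rot: [[0.157, -0.987, -0.02], [-0.987, -0.157, 0.015], [-0.018, 0.017, -1.0]]
wrist_force: [0.0, 0.4, -0.6]
gripper_width: 0.574
gripper_force: 30.0
```

```bash
python3 -c "
from h import *
s=sense();print(s['wrist_force'],s['gripper_force'])
go(bx(.045,.036,.053),9.1)"
```

```text
[ 0.02416634  0.41593416 -0.59551965] 29.999873712658882
grasp [0.583  0.0807 0.2257] yaw -171.0 | turn 1 x -0.01 | 9 x [0.01, -0.02, 0.96] | down [0.018, -0.017, 1.0] j6 -13 w 0.574
```

Request:
jog_arm:
  increments:
    - [0.01,-0.02,1,0]
    - [0.01,-0.02,1,0]
    - [0.01,-0.02,1,0]
    - [0.01,-0.02,1,0]
    - [0.01,-0.02,1,0]
    - [0.01,-0.02,1,0]
    - [0.01,-0.02,1,0]
    - [0.01,-0.02,1,0]
    - [0.01,-0.02,0.6,0]
    - [0,0,0,0]

```text
time_s: 56.95
tcp_pos: [0.5863, 0.0804, 0.2159]
ee_rot: [[0.158, -0.987, -0.022], [-0.987, -0.159, 0.014], [-0.017, 0.02, -1.0]]
wrist_force: [-0.8, 0.1, -0.5]
gripper_width: 0.57
gripper_force: 30.0
```

Request:
jog_arm:
  increments:
    - [0,0,0.1,0]
    - [0,0,0,0]

```text
time_s: 57.15
tcp_pos: [0.5873, 0.0802, 0.2165]
ee_rot: [[0.158, -0.987, -0.017], [-0.987, -0.159, 0.015], [-0.018, 0.014, -1.0]]
wrist_force: [0.5, -0.5, -0.9]
gripper_width: 0.575
gripper_force: 30.0
```

Request:
jog_arm:
  increments:
    - [0,0,0,0]
    - [0,0,0,0]
    - [0,0,0,0]
  grip: 62

```text
time_s: 57.45
tcp_pos: [0.5871, 0.0799, 0.2162]
ee_rot: [[0.158, -0.987, -0.018], [-0.987, -0.158, 0.015], [-0.018, 0.015, -1.0]]
wrist_force: [-0.2, 0.7, -0.2]
gripper_width: 0.692
gripper_force: 0.0
```

Request:
jog_arm:
  increments:
    - [-0.01,0.01,-0.5,0]
    - [-0.01,0.01,-1,0]
    - [-0.02,0.02,-1,0]
    - [-0.02,0.02,-1,0]
    - [-0.02,0.02,-1,0]
    - [-0.02,0.02,-1,0]
    - [-0.02,0.02,-1,0]
    - [-0.02,0.02,-1,0]
    - [-0.02,0.02,-1,0]
    - [-0.02,0.02,-1,0]

```text
time_s: 58.45
tcp_pos: [0.5861, 0.0799, 0.4075]
ee_rot: [[0.158, -0.987, -0.018], [-0.987, -0.158, 0.015], [-0.018, 0.015, -1.0]]
wrist_force: [0.0, 0.3, -0.9]
gripper_width: 0.712
gripper_force: 0.0
```

```bash
python3 -c "
from h import *
covers();go([.5552,.393,.24],13.8)"
```

```text
top [186. 219.] [(array([504.6, 308.6]), array([372.4, 127.1]), 21.4), (array([501.3, 303.6]), array([363.5, 124. ]), 21.4)]
scene [418. 266.] [(array([432. , 399.7]), array([40.6, 40.7]), 25.2), (array([447.1, 401. ]), array([39.4, 39.5]), 25.2)]
scene [322. 283.] [(array([595.6, 268.6]), array([49.7, 48.7]), 80.9), (array([606. , 273.7]), array([48.2, 47.3]), 80.9)]
scene [384. 306.] [(array([554.4, 393.2]), array([49.8, 50. ]), 13.8), (array([565.9, 394.7]), array([48.3, 48.5]), 13.8)]
grasp [0.5849 0.0827 0.2465] yaw -170.9 | turn 2 x -0.51 | 16 x [-0.96, -0.14, 0.04] | down [0.019, -0.007, 1.0] j6 -14 w 0.717
```

Request:
jog_arm:
  increments:
    - [0,0,0,-0.51]
    - [0,0,0,-0.51]
    - [-0.96,-0.14,0.04,0]
    - [-0.96,-0.14,0.04,0]
    - [-0.96,-0.14,0.04,0]
    - [-0.96,-0.14,0.04,0]
    - [-0.96,-0.14,0.04,0]
    - [-0.96,-0.14,0.04,0]
    - [-0.96,-0.14,0.04,0]
    - [-0.96,-0.14,0.04,0]
  grip: 87

```text
time_s: 59.55
tcp_pos: [0.5713, 0.2359, 0.4017]
ee_rot: [[0.238, -0.971, -0.019], [-0.971, -0.238, 0.015], [-0.019, 0.015, -1.0]]
wrist_force: [0.6, 0.3, -0.1]
gripper_width: 0.999
gripper_force: 0.0
```

Request:
jog_arm:
  increments:
    - [-0.96,-0.14,0.04,0]
    - [-0.96,-0.14,0.04,0]
    - [-0.96,-0.14,0.04,0]
    - [-0.96,-0.14,0.04,0]
    - [-0.96,-0.14,0.04,0]
    - [-0.96,-0.14,0.04,0]
    - [-0.96,-0.14,0.04,0]
    - [-0.96,-0.14,0.04,0]
    - [0,0,0,0]
    - [0,0,0,0]

```text
time_s: 60.55
tcp_pos: [0.5565, 0.39, 0.3976]
ee_rot: [[0.238, -0.971, -0.019], [-0.971, -0.239, 0.014], [-0.018, 0.015, -1.0]]
wrist_force: [-0.1, -0.6, -0.8]
gripper_width: 0.995
gripper_force: 0.0
```

```bash
python3 -c "
from h import *
go([.5552,.393,.075],13.8)"
```

```text
grasp [0.5533 0.3923 0.2342] yaw -166.2 | turn 1 x 0.00 | 8 x [0.02, -0.03, 0.99] | down [0.018, -0.015, 1.0] j6 -34 w 0.995
```

Request:
jog_arm:
  increments:
    - [0.02,-0.03,1,0]
    - [0.02,-0.03,1,0]
    - [0.02,-0.03,1,0]
    - [0.02,-0.03,1,0]
    - [0.02,-0.03,1,0]
    - [0.02,-0.03,1,0]
    - [0.02,-0.03,1,0]
    - [0.02,-0.03,0.8,0]
    - [0,0,0.1,0]
    - [0,0,0,0]

```text
time_s: 61.55
tcp_pos: [0.5594, 0.3892, 0.24]
ee_rot: [[0.237, -0.971, -0.019], [-0.971, -0.238, 0.014], [-0.018, 0.015, -1.0]]
wrist_force: [-0.7, 0.5, 0.8]
gripper_width: 1.0
gripper_force: 0.0
```

Request:
jog_arm:
  increments:
    - [0,0,0,0]
    - [0,0,0,0]
    - [0,0,0,0]
    - [0,0,0,0]
    - [0,0,0,0]
    - [0,0,0,0]
  grip: 0

```text
time_s: 62.15
tcp_pos: [0.5591, 0.3897, 0.2401]
ee_rot: [[0.238, -0.971, -0.019], [-0.971, -0.238, 0.015], [-0.019, 0.014, -1.0]]
wrist_force: [-0.4, -0.4, -0.6]
gripper_width: 0.575
gripper_force: 30.0
```

Request:
jog_arm:
  increments:
    - [0,0,-0.4,0]
    - [-0.01,0.01,-0.5,0]
    - [-0.01,0.01,-0.5,0]
    - [-0.02,0.01,-0.6,0]
    - [-0.02,0.02,-1,0]
    - [-0.02,0.02,-1,0]
    - [-0.02,0.02,-1,0]
    - [-0.02,0.02,-1,0]
    - [-0.02,0.02,-1,0]
    - [-0.01,0.01,-1,0]

```text
time_s: 63.15
tcp_pos: [0.5584, 0.3893, 0.4021]
ee_rot: [[0.238, -0.971, -0.018], [-0.971, -0.238, 0.016], [-0.02, 0.014, -1.0]]
wrist_force: [-0.5, -0.2, -0.5]
gripper_width: 0.571
gripper_force: 30.0
```

```bash
python3 -c "
from h import *
s=sense();print(s['wrist_force'],s['gripper_force'])
go(bx(-.045,-.036,.23),9.1)"
```

```text
[-0.457545   -0.17310739 -0.5432717 ] 29.999547321349382
grasp [0.5555 0.3919 0.2387] yaw -166.2 | turn 2 x 0.51 | 20 x [0.96, 0.28, 0.01] | down [0.018, -0.015, 1.0] j6 -34 w 0.571
```

Request:
jog_arm:
  increments:
    - [0,0,0,0.51]
    - [0,0,0,0.51]
    - [0.96,0.28,0.01,0]
    - [0.96,0.28,0.01,0]
    - [0.96,0.28,0.01,0]
    - [0.96,0.28,0.01,0]
    - [0.96,0.28,0.01,0]
    - [0.96,0.28,0.01,0]
    - [0.96,0.28,0.01,0]
    - [0.96,0.28,0.01,0]

```text
time_s: 64.15
tcp_pos: [0.5383, 0.2294, 0.3968]
ee_rot: [[0.158, -0.987, -0.018], [-0.987, -0.158, 0.015], [-0.018, 0.016, -1.0]]
wrist_force: [-0.3, -0.0, 0.1]
gripper_width: 0.571
gripper_force: 30.0
```

Request:
jog_arm:
  increments:
    - [0.96,0.28,0.01,0]
    - [0.96,0.28,0.01,0]
    - [0.96,0.28,0.01,0]
    - [0.96,0.28,0.01,0]
    - [0.96,0.28,0.01,0]
    - [0.96,0.28,0.01,0]
    - [0.96,0.28,0.01,0]
    - [0.96,0.28,0.01,0]
    - [0.96,0.28,0.01,0]
    - [0.96,0.28,0.01,0]

```text
time_s: 65.15
tcp_pos: [0.5132, 0.0308, 0.3919]
ee_rot: [[0.158, -0.987, -0.019], [-0.987, -0.158, 0.015], [-0.018, 0.016, -1.0]]
wrist_force: [0.7, -0.6, -0.5]
gripper_width: 0.576
gripper_force: 30.0
```

Request:
jog_arm:
  increments:
    - [0.96,0.28,0.01,0]
    - [0.96,0.28,0.01,0]
    - [0,0,0,0]
    - [0,0,0,0]

```text
time_s: 65.55
tcp_pos: [0.5085, -0.008, 0.3911]
ee_rot: [[0.157, -0.987, -0.018], [-0.987, -0.157, 0.015], [-0.018, 0.016, -1.0]]
wrist_force: [0.4, -0.7, -0.3]
gripper_width: 0.572
gripper_force: 30.0
```

```bash
python3 -c "
from h import *
s=sense();print(s['wrist_force'],s['gripper_force'])
go(bx(-.045,-.036,.053),9.1)"
```

```text
[ 0.37185051 -0.69332146 -0.33396045] 29.999642204493284
grasp [ 0.5055 -0.0055  0.2276] yaw -171.0 | turn 1 x -0.01 | 9 x [0.0, -0.02, 0.97] | down [0.018, -0.016, 1.0] j6 -8 w 0.572
```

Request:
jog_arm:
  increments:
    - [0,-0.02,1,0]
    - [0,-0.02,1,0]
    - [0,-0.02,1,0]
    - [0,-0.02,1,0]
    - [0,-0.02,1,0]
    - [0,-0.02,1,0]
    - [0,-0.02,1,0]
    - [0,-0.02,1,0]
    - [0,-0.02,0.7,0]
    - [0,0,0,0]

```text
time_s: 66.55
tcp_pos: [0.5091, -0.0035, 0.2158]
ee_rot: [[0.159, -0.987, -0.021], [-0.987, -0.16, 0.014], [-0.017, 0.018, -1.0]]
wrist_force: [-1.7, -0.6, -0.1]
gripper_width: 0.571
gripper_force: 30.0
```

Request:
jog_arm:
  increments:
    - [0,0,0.1,0]
    - [0,0,0,0]

```text
time_s: 66.75
tcp_pos: [0.509, -0.0038, 0.2152]
ee_rot: [[0.158, -0.987, -0.018], [-0.987, -0.159, 0.015], [-0.018, 0.016, -1.0]]
wrist_force: [0.1, -0.3, 0.3]
gripper_width: 0.571
gripper_force: 30.0
```

Request:
jog_arm:
  increments:
    - [0,0,0,0]
    - [0,0,0,0]
    - [0,0,0,0]
  grip: 62

```text
time_s: 67.05
tcp_pos: [0.5089, -0.0041, 0.2154]
ee_rot: [[0.158, -0.987, -0.018], [-0.987, -0.158, 0.015], [-0.018, 0.015, -1.0]]
wrist_force: [0.5, -0.0, 0.2]
gripper_width: 0.696
gripper_force: 0.0
```

Request:
jog_arm:
  increments:
    - [-0.01,0.01,-0.5,0]
    - [-0.01,0.01,-1,0]
    - [-0.02,0.02,-1,0]
    - [-0.02,0.02,-1,0]
    - [-0.02,0.02,-1,0]
    - [-0.02,0.02,-1,0]
    - [-0.02,0.02,-1,0]
    - [-0.02,0.02,-1,0]
    - [-0.02,0.02,-1,0]
    - [-0.02,0.02,-1,0]

```text
time_s: 68.05
tcp_pos: [0.5079, -0.0041, 0.4069]
ee_rot: [[0.158, -0.987, -0.018], [-0.987, -0.158, 0.015], [-0.018, 0.015, -1.0]]
wrist_force: [0.3, -0.5, 0.6]
gripper_width: 0.712
gripper_force: 0.0
```

```bash
python3 -c "
from h import *
covers();go([.596,.2678,.24],-9.2)
im=shot('scene');cv2.imwrite('pics/s6.png',im)"
```

```text
top [203. 192.] [(array([601.2, 267.1]), array([51.4, 41.2]), 89.8), (array([595.7, 263.2]), array([50.2, 40.2]), 89.8)]
top [221. 225.] [(array([522.3, 231.2]), array([120., 111.]), 0.6), (array([518.7, 228. ]), array([117.1, 108.3]), 0.6)]
scene [418. 267.] [(array([432. , 399.7]), array([40.6, 40.7]), 25.2), (array([447.1, 401. ]), array([39.4, 39.5]), 25.2)]
scene [322. 283.] [(array([595.6, 268.1]), array([50.7, 48.7]), 80.9), (array([605.9, 273.3]), array([49.2, 47.3]), 80.9)]
scene [383. 308.] [(array([558.5, 393.7]), array([39.6, 39.8]), 15.7), (array([569.9, 395.2]), array([38.4, 38.7]), 15.7)]
grasp [ 0.5068 -0.0014  0.2455] yaw -170.9 | turn 4 x 1.00 | 14 x [-1.0, -0.16, 0.03] | down [0.014, -0.014, 1.0] j6 -8 w 0.710
```

View pics/s6.png

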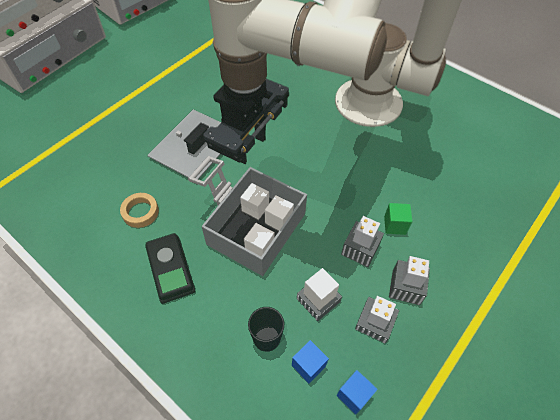

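Three covers are in the box around px (258,215), and the last one sits at px (321,287). The rest of the scene is undisturbed.

Request:
jog_arm:
  increments:
    - [0,0,0,1]
    - [0,0,0,1]
    - [0,0,0,1]
    - [0,0,0,1]
    - [-0.93,-0.15,0.03,0]
    - [-0.93,-0.15,0.03,0]
    - [-0.93,-0.15,0.03,0]
    - [-0.93,-0.15,0.03,0]
    - [-0.93,-0.15,0.03,0]
    - [-0.93,-0.15,0.03,0]
  grip: 87

```text
time_s: 69.2
tcp_pos: [0.5444, 0.1052, 0.4022]
ee_rot: [[-0.16, -0.987, -0.019], [-0.987, 0.16, 0.015], [-0.012, 0.021, -1.0]]
wrist_force: [0.2, 0.3, -0.7]
gripper_width: 0.997
gripper_force: 0.0
```

Request:
jog_arm:
  increments:
    - [-0.93,-0.15,0.03,0]
    - [-0.93,-0.15,0.03,0]
    - [-0.93,-0.15,0.03,0]
    - [-0.93,-0.15,0.03,0]
    - [-0.93,-0.15,0.03,0]
    - [-0.93,-0.15,0.03,0]
    - [-0.93,-0.15,0.03,0]
    - [-0.93,-0.15,0.03,0]
    - [-0.93,-0.15,0.03,0]
    - [0,0,0,0]

```text
time_s: 70.2
tcp_pos: [0.598, 0.2669, 0.3975]
ee_rot: [[-0.159, -0.987, -0.019], [-0.987, 0.159, 0.015], [-0.012, 0.021, -1.0]]
wrist_force: [-0.2, -1.0, -0.6]
gripper_width: 0.998
gripper_force: 0.0
```

```bash
python3 -c "
from h import *
go([.5958,.2678,.075],-9.2)"
```

```text
grasp [0.5949 0.2693 0.2341] yaw 170.9 | turn 1 x 0.01 | 8 x [0.02, -0.03, 0.99] | down [0.012, -0.021, 1.0] j6 -47 w 0.998
```

Request:
jog_arm:
  increments:
    - [0.02,-0.03,1,0]
    - [0.02,-0.03,1,0]
    - [0.02,-0.03,1,0]
    - [0.02,-0.03,1,0]
    - [0.02,-0.03,1,0]
    - [0.02,-0.03,1,0]
    - [0.02,-0.03,1,0]
    - [0.02,-0.03,0.8,0]
    - [0,0,0.1,0]
    - [0,0,0,0]

```text
time_s: 71.2
tcp_pos: [0.5988, 0.2627, 0.2402]
ee_rot: [[-0.161, -0.987, -0.019], [-0.987, 0.161, 0.014], [-0.011, 0.021, -1.0]]
wrist_force: [0.2, -0.1, 0.9]
gripper_width: 1.0
gripper_force: 0.0
```

Request:
jog_arm:
  increments:
    - [0,0,0,0]
    - [0,0,0,0]
    - [0,0,0,0]
    - [0,0,0,0]
    - [0,0,0,0]
    - [0,0,0,0]
  grip: 0

```text
time_s: 71.8
tcp_pos: [0.5987, 0.2628, 0.2405]
ee_rot: [[-0.161, -0.987, -0.018], [-0.987, 0.16, 0.015], [-0.012, 0.021, -1.0]]
wrist_force: [-0.7, -0.4, 1.3]
gripper_width: 0.571
gripper_force: 30.0
```

Request:
jog_arm:
  increments:
    - [0,0,-0.4,0]
    - [-0.01,0.01,-0.5,0]
    - [-0.01,0.01,-0.5,0]
    - [-0.01,0.01,-0.6,0]
    - [-0.01,0.02,-1,0]
    - [-0.01,0.02,-1,0]
    - [-0.01,0.02,-1,0]
    - [-0.01,0.02,-1,0]
    - [-0.01,0.02,-1,0]
    - [-0.01,0.02,-1,0]

```text
time_s: 72.8
tcp_pos: [0.5987, 0.2624, 0.4024]
ee_rot: [[-0.161, -0.987, -0.018], [-0.987, 0.16, 0.016], [-0.013, 0.02, -1.0]]
wrist_force: [1.1, 0.9, -0.6]
gripper_width: 0.575
gripper_force: 30.0
```

```bash
python3 -c "
from h import *
s=sense();print(s['wrist_force'],s['gripper_force'])
go(bx(.045,-.036,.23),9.1)"
```

```text
[ 1.11234935  0.85626819 -0.56481543] 29.999652709811926
grasp [0.5958 0.265  0.239 ] yaw 170.8 | turn 5 x -0.80 | 13 x [0.96, 0.16, 0.02] | down [0.018, -0.015, 1.0] j6 -46 w 0.575
```

Request:
jog_arm:
  increments:
    - [0,0,0,-0.8]
    - [0,0,0,-0.8]
    - [0,0,0,-0.8]
    - [0,0,0,-0.8]
    - [0,0,0,-0.8]
    - [0.96,0.16,0.02,0]
    - [0.96,0.16,0.02,0]
    - [0.96,0.16,0.02,0]
    - [0.96,0.16,0.02,0]
    - [0.96,0.16,0.02,0]

```text
time_s: 73.8
tcp_pos: [0.5981, 0.1631, 0.3971]
ee_rot: [[0.157, -0.987, -0.019], [-0.987, -0.157, 0.015], [-0.018, 0.016, -1.0]]
wrist_force: [-0.3, -0.3, -0.8]
gripper_width: 0.576
gripper_force: 30.0
```

Request:
jog_arm:
  increments:
    - [0.96,0.16,0.02,0]
    - [0.96,0.16,0.02,0]
    - [0.96,0.16,0.02,0]
    - [0.96,0.16,0.02,0]
    - [0.96,0.16,0.02,0]
    - [0.96,0.16,0.02,0]
    - [0.96,0.16,0.02,0]
    - [0.96,0.16,0.02,0]
    - [0,0,0,0]
    - [0,0,0,0]

```text
time_s: 74.8
tcp_pos: [0.5972, 0.0089, 0.3914]
ee_rot: [[0.157, -0.987, -0.019], [-0.987, -0.157, 0.015], [-0.018, 0.016, -1.0]]
wrist_force: [-1.1, 0.5, -0.1]
gripper_width: 0.575
gripper_force: 30.0
```

```bash
python3 -c "
from h import *
s=sense();print(s['wrist_force'],s['gripper_force'])
go(bx(.045,-.036,.053),9.1)"
```

```text
[-1.05350386  0.52879212 -0.11136601] 29.99952932819724
grasp [0.5941 0.0114 0.2279] yaw -171.0 | turn 1 x -0.01 | 9 x [0.02, -0.02, 0.97] | down [0.018, -0.016, 1.0] j6 -7 w 0.575
```

Request:
jog_arm:
  increments:
    - [0.02,-0.02,1,0]
    - [0.02,-0.02,1,0]
    - [0.02,-0.02,1,0]
    - [0.02,-0.02,1,0]
    - [0.02,-0.02,1,0]
    - [0.02,-0.02,1,0]
    - [0.02,-0.02,1,0]
    - [0.02,-0.02,1,0]
    - [0.02,-0.02,0.7,0]
    - [0,0,0,0]

```text
time_s: 75.8
tcp_pos: [0.5982, 0.0099, 0.2163]
ee_rot: [[0.159, -0.987, -0.02], [-0.987, -0.159, 0.014], [-0.017, 0.018, -1.0]]
wrist_force: [0.5, 0.1, -0.4]
gripper_width: 0.574
gripper_force: 30.0
```

Request:
jog_arm:
  increments:
    - [0,0,0.1,0]
    - [0,0,0,0]

```text
time_s: 76.0
tcp_pos: [0.5981, 0.0096, 0.2156]
ee_rot: [[0.158, -0.987, -0.018], [-0.987, -0.158, 0.015], [-0.018, 0.016, -1.0]]
wrist_force: [-0.1, -0.3, -0.2]
gripper_width: 0.574
gripper_force: 30.0
```

Request:
jog_arm:
  increments:
    - [0,0,0,0]
    - [0,0,0,0]
    - [0,0,0,0]
  grip: 62

```text
time_s: 76.3
tcp_pos: [0.5981, 0.0093, 0.2158]
ee_rot: [[0.158, -0.987, -0.018], [-0.987, -0.158, 0.015], [-0.018, 0.015, -1.0]]
wrist_force: [0.2, -0.6, 0.5]
gripper_width: 0.692
gripper_force: 0.0
```

Request:
jog_arm:
  increments:
    - [-0.01,0.01,-0.5,0]
    - [-0.01,0.01,-1,0]
    - [-0.02,0.02,-1,0]
    - [-0.02,0.02,-1,0]
    - [-0.02,0.02,-1,0]
    - [-0.02,0.02,-1,0]
    - [-0.02,0.02,-1,0]
    - [-0.02,0.02,-1,0]
    - [-0.02,0.02,-1,0]
    - [-0.02,0.02,-1,0]

```text
time_s: 77.3
tcp_pos: [0.5971, 0.0094, 0.4073]
ee_rot: [[0.158, -0.987, -0.018], [-0.987, -0.158, 0.015], [-0.018, 0.015, -1.0]]
wrist_force: [0.6, -0.4, 0.3]
gripper_width: 0.705
gripper_force: 0.0
```

Request:
jog_arm:
  increments:
    - [-1,0,-0.5,0]
    - [-1,0,0,0]
    - [-1,0,0,0]
    - [-1,0,0,0]
    - [-1,0,0,0]
    - [-1,0,0,0]
    - [-1,0,0,0]
    - [0,0,0,0]
  grip: 87

```text
time_s: 78.1
tcp_pos: [0.5751, 0.1492, 0.4188]
ee_rot: [[0.16, -0.987, -0.018], [-0.987, -0.161, 0.016], [-0.018, 0.015, -1.0]]
wrist_force: [0.1, -0.8, 0.5]
gripper_width: 0.997
gripper_force: 0.0
```

```bash
python3 -c "
from h import *
go([.46,-.25,.15],99.1)
im=shot('top','t7.png')
a=cv2.resize(im[150:360,250:430],None,fx=2.8,fy=2.8,interpolation=2);cv2.imwrite('pics/t7c.png',a)"
```

```text
grasp [0.5722 0.1518 0.2553] yaw -170.8 | turn 20 x -0.98 | 20 x [-0.43, 0.95, 0.25] | down [0.015, 0.018, 1.0] j6 -20 w 0.997
```

View pics/t7c.png

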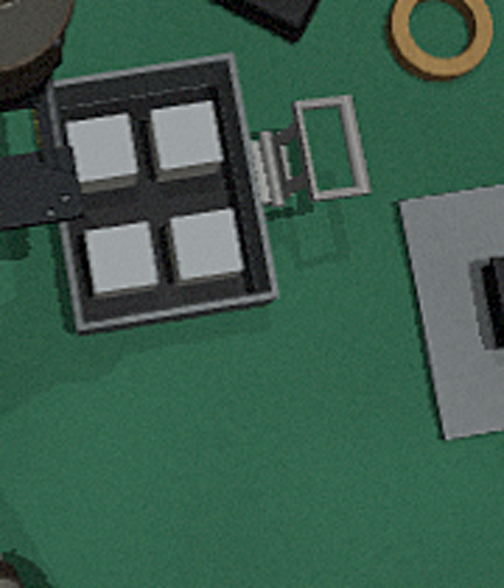

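All four covers stand inside the box, and the hasp is out at crop (330,145). Next I measure the lid.

Run:
```python
from h import *
im=cv2.imread('pics/top0.png');im=cv2.imread('pics/t7.png')
hsv=cv2.cvtColor(im,cv2.COLOR_BGR2HSV);m=((hsv[...,1]<60)&(hsv[...,2]>70)).astype(np.uint8)
m[:, :388]=0;m[:200]=0;m[330:]=0
n,l,st,ce=cv2.connectedComponentsWithStats(m);i=1+st[1:,4].argmax();print(st[i])
c=cv2.findContours((l==i).astype(np.uint8),0,1)[0][0][:,0].astype(float)
print(rect('top',c,.018));h=cv2.convexHull(c.astype(np.float32))
print(cv2.approxPolyDP(h,6,True)[:,0].tolist())
b=((hsv[...,2]<60)&(cv2.drawContours(np.zeros(m.shape,np.uint8),[h.astype(int)],0,1,-1)>0)).astype(np.uint8)
n,l,st,ce=cv2.connectedComponentsWithStats(b)
for k in range(1,n):
    if st[k,4]>100:
        cc=cv2.findContours((l==k).astype(np.uint8),0,1)[0][0][:,0].astype(float);print('bar',rect('top',cc,.066))
cv2.imwrite('pics/t8.png',cv2.resize(im[200:330,385:480],None,fx=4.4,fy=4.4,interpolation=2))
```

```text
[ 392  211   83   97 5207]
(array([ 460.1, -266.1]), array([204.3, 165. ]), 8.9)
[[457.0, 211.0], [474.0, 294.0], [409.0, 307.0], [392.0, 222.0]]
bar (array([ 457.2, -245.3]), array([73.8, 40.4]), 7.4)
```

View pics/t8.png

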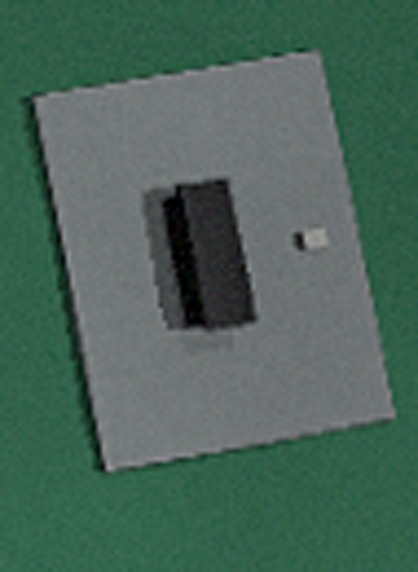

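Request:
jog_arm:
  increments:
    - [0,0,0,0.984]
    - [0,0,0,0.984]
    - [0,0,0,0.984]
    - [0,0,0,0.984]
    - [0,0,0,0.984]
    - [0,0,0,0.984]
    - [0,0,0,0.984]
    - [0,0,0,0.984]
    - [0,0,0,0.984]
    - [0,0,0,0.984]
  grip: 60

```text
time_s: 79.15
tcp_pos: [0.5756, 0.1465, 0.4184]
ee_rot: [[-0.591, -0.806, -0.018], [-0.806, 0.591, 0.015], [-0.001, 0.024, -1.0]]
wrist_force: [0.7, 0.6, -1.2]
gripper_width: 0.689
gripper_force: 0.0
```

Request:
jog_arm:
  increments:
    - [0,0,0,0.984]
    - [0,0,0,0.984]
    - [0,0,0,0.984]
    - [0,0,0,0.984]
    - [0,0,0,0.984]
    - [0,0,0,0.984]
    - [0,0,0,0.984]
    - [0,0,0,0.984]
    - [0,0,0,0.984]
    - [0,0,0,0.984]

```text
time_s: 80.15
tcp_pos: [0.5756, 0.1465, 0.4184]
ee_rot: [[-0.989, -0.15, -0.018], [-0.15, 0.989, 0.015], [0.016, 0.017, -1.0]]
wrist_force: [-0.3, -0.4, -0.4]
gripper_width: 0.689
gripper_force: 0.0
```

Request:
jog_arm:
  increments:
    - [0,0,0,0]
    - [0,0,0,0]

```text
time_s: 80.35
tcp_pos: [0.5756, 0.1469, 0.4182]
ee_rot: [[-0.988, -0.155, -0.018], [-0.155, 0.988, 0.015], [0.016, 0.018, -1.0]]
wrist_force: [0.2, -0.1, -1.2]
gripper_width: 0.688
gripper_force: 0.0
```

```bash
python3 -c "
from h import *
go([.4577,-.2512,.255],99.0)"
```

```text
grasp [0.5726 0.1493 0.2548] yaw 98.9 | turn 1 x -0.02 | 19 x [0.46, -0.99, -0.01] | down [-0.016, -0.018, 1.0] j6 -110 w 0.688
```

Request:
jog_arm:
  increments:
    - [0.46,-0.99,-0.01,0]
    - [0.46,-0.99,-0.01,0]
    - [0.46,-0.99,-0.01,0]
    - [0.46,-0.99,-0.01,0]
    - [0.46,-0.99,-0.01,0]
    - [0.46,-0.99,-0.01,0]
    - [0.46,-0.99,-0.01,0]
    - [0.46,-0.99,-0.01,0]
    - [0.46,-0.99,-0.01,0]
    - [0.46,-0.99,-0.01,0]

```text
time_s: 81.35
tcp_pos: [0.5139, -0.0645, 0.4182]
ee_rot: [[-0.988, -0.154, -0.018], [-0.154, 0.988, 0.015], [0.016, 0.018, -1.0]]
wrist_force: [0.1, 0.2, -0.5]
gripper_width: 0.69
gripper_force: 0.0
```

Request:
jog_arm:
  increments:
    - [0.46,-0.99,-0.01,0]
    - [0.46,-0.99,-0.01,0]
    - [0.46,-0.99,-0.01,0]
    - [0.46,-0.99,-0.01,0]
    - [0.46,-0.99,-0.01,0]
    - [0.46,-0.99,-0.01,0]
    - [0.46,-0.99,-0.01,0]
    - [0.46,-0.99,-0.01,0]
    - [0.46,-0.99,-0.01,0]
    - [0,0,0,0]

```text
time_s: 82.35
tcp_pos: [0.4591, -0.2536, 0.418]
ee_rot: [[-0.988, -0.151, -0.019], [-0.151, 0.988, 0.015], [0.016, 0.017, -1.0]]
wrist_force: [0.0, -0.6, -0.6]
gripper_width: 0.693
gripper_force: 0.0
```

Request:
jog_arm:
  increments:
    - [-0.02,-0.02,1,0]
    - [-0.02,-0.02,1,0]
    - [-0.02,-0.02,1,0]
    - [-0.02,-0.02,1,0]
    - [-0.02,-0.02,1,0]
    - [-0.02,-0.02,1,0]
    - [-0.02,-0.02,1,0]
    - [0,0,0,0]

```text
time_s: 83.15
tcp_pos: [0.46, -0.2512, 0.2756]
ee_rot: [[-0.988, -0.153, -0.024], [-0.154, 0.988, 0.017], [0.021, 0.02, -1.0]]
wrist_force: [-0.5, -0.1, 0.2]
gripper_width: 0.691
gripper_force: 0.0
```

```bash
python3 -c "
from h import *
go([.4577,-.2512,.0395],99.0)"
```

```text
grasp [ 0.4561 -0.2484  0.1121] yaw 98.8 | turn 1 x -0.04 | 4 x [-0.03, -0.06, 0.91] | down [-0.021, -0.02, 1.0] j6 -69 w 0.691
```

Request:
jog_arm:
  increments:
    - [-0.03,-0.06,0.9,0]
    - [-0.03,-0.06,0.9,0]
    - [-0.03,-0.06,0.9,0]
    - [-0.03,-0.06,0.6,0]
    - [0,0,0.3,0]
    - [0,0,0,0]
    - [0,0,0,0]

```text
time_s: 83.85
tcp_pos: [0.4637, -0.2548, 0.2065]
ee_rot: [[-0.988, -0.155, -0.017], [-0.155, 0.988, 0.014], [0.015, 0.017, -1.0]]
wrist_force: [0.0, 0.9, 0.1]
gripper_width: 0.686
gripper_force: 0.0
```

Request:
jog_arm:
  increments:
    - [0,0,0,0]
    - [0,0,0,0]
    - [0,0,0,0]
    - [0,0,0,0]
    - [0,0,0,0]
    - [0,0,0,0]
  grip: 0

```text
time_s: 84.45
tcp_pos: [0.4633, -0.2545, 0.2059]
ee_rot: [[-0.988, -0.154, -0.019], [-0.155, 0.988, 0.015], [0.016, 0.018, -1.0]]
wrist_force: [-0.1, 1.6, 2.9]
gripper_width: 0.313
gripper_force: 30.0
```

```bash
python3 -c "
from h import *
s=sense();print(s['gripper_width']*87,s['gripper_force'],s['wrist_force'],s['moment'])
go([.4577,-.2512,.0395],99.0)"
```

```text
27.23716079875628 29.99557949602604 [-0.12452105  1.59692067  2.88444642] [0.5779373  0.10621558 0.02451038]
grasp [ 0.4602 -0.252   0.0424] yaw 98.9 | turn 1 x -0.03 | 1 x [0.11, 0.06, 0.15] | down [-0.016, -0.018, 1.0] j6 -69 w 0.313
```

The width reads 27 mm, so the pads are catching the 28 mm head instead of the 18 mm bar. I reopen and go about 4.5 mm lower.

Request:
jog_arm:
  increments:
    - [0,0,0,0]
    - [0,0,0,0]
    - [0,0,0,0]
    - [0,0,0.12,0]
    - [0,0,0.12,0]
    - [0,0,0,0]
    - [0,0,0,0]
  grip: 50

```text
time_s: 85.15
tcp_pos: [0.4632, -0.2544, 0.2011]
ee_rot: [[-0.988, -0.154, -0.019], [-0.155, 0.988, 0.015], [0.016, 0.018, -1.0]]
wrist_force: [-0.4, 3.5, 4.2]
gripper_width: 0.569
gripper_force: 2.2
```

Request:
jog_arm:
  increments:
    - [0,0,0,0]
    - [0,0,0,0]
    - [0,0,0,0]
    - [0,0,0,0]
    - [0,0,0,0]
    - [0,0,0,0]
  grip: 0

```text
time_s: 85.75
tcp_pos: [0.4634, -0.2547, 0.201]
ee_rot: [[-0.988, -0.154, -0.018], [-0.155, 0.988, 0.015], [0.016, 0.017, -1.0]]
wrist_force: [0.5, -0.8, 2.7]
gripper_width: 0.316
gripper_force: 30.4
```

```bash
python3 -c "
from h import *
s=sense();print(s['gripper_width']*87,s['gripper_force'],s['wrist_force'],s['moment'])
go([.4577,-.2512,.0395],99.0)"
```

```text
27.490029024011292 30.351837314665318 [ 0.45713011 -0.77911783  2.74725615] [-0.3674004  -0.17923835 -0.01033619]
grasp [ 0.4604 -0.2523  0.0375] yaw 98.9 | turn 1 x -0.03 | 1 x [0.13, 0.08, -0.1] | down [-0.016, -0.017, 1.0] j6 -69 w 0.316
```

The lid's plate top is at 91 mm when home, not the 103 mm I assumed, so the first grip was on the head, and it held well. The fingers touch the head in any case, so I repeat that grip about 40 mm above the plate. I also refine the box pose from its rim.

Request:
jog_arm:
  increments:
    - [0,0,0,0]
    - [0,0,0,0]
    - [0,0,0,0]
    - [0,0,-0.5,0]
    - [0,0,-0.5,0]
    - [0,0,0,0]
    - [0,0,0,0]
  grip: 50

```text
time_s: 86.45
tcp_pos: [0.4635, -0.255, 0.2213]
ee_rot: [[-0.988, -0.154, -0.018], [-0.154, 0.988, 0.015], [0.015, 0.017, -1.0]]
wrist_force: [-0.6, -0.6, 0.4]
gripper_width: 0.572
gripper_force: 0.0
```

Request:
jog_arm:
  increments:
    - [0,0,0,0]
    - [0,0,0,0]
    - [0,0,0,0]
    - [0,0,0,0]
    - [0,0,0,0]
    - [0,0,0,0]
  grip: 0

```text
time_s: 87.05
tcp_pos: [0.4635, -0.2549, 0.2207]
ee_rot: [[-0.988, -0.154, -0.019], [-0.154, 0.988, 0.015], [0.016, 0.018, -1.0]]
wrist_force: [0.8, -0.4, -1.2]
gripper_width: 0.31
gripper_force: 30.0
```

Run:
```python
from h import *
s=sense();print(s['gripper_width']*87,s['gripper_force'],s['wrist_force'],s['moment'])
go([.4577,-.2512,.058],99.0)
# lid corners at t=0, plate top z=.091
cs=[np.array(p)/3.2+[115,160] for p in((472,58),(702,24),(754,308),(519,349))]
print('box0',rect('top',cs,.091))
im=cv2.imread('pics/t7.png')
cs=[np.array(p)/2.8+[250,150] for p in((233,54),(276,297),(79,332))]
P=np.array([back('top',p,.085)[:2] for p in cs]);print('rim',P.round(4).tolist(),((P[0]+P[2])/2).round(4),np.linalg.norm(P[0]-P[1]),np.linalg.norm(P[2]-P[1]),np.degrees(np.arctan2(*(P[0]-P[1])[::-1])))
```

```text
26.999617248668603 30.005577402189374 [ 0.82547393 -0.40203297 -1.23679571] [-0.16410088 -0.07330626  0.01505562]
grasp [ 0.4604 -0.2525  0.0572] yaw 98.9 | turn 1 x -0.03 | 1 x [0.13, 0.08, -0.03] | down [-0.016, -0.018, 1.0] j6 -69 w 0.310
box0 (array([546.5,  38.6]), array([204.9, 163.3]), 9.2)
rim [[0.6567, -0.0239], [0.4606, -0.0534], [0.4338, 0.1007]] [0.5453 0.0384] 0.1983956496856955 0.1563818482916807 8.546466084828085
```

Request:
jog_arm:
  increments:
    - [0,0,-0.3,0]
    - [0.01,0.01,-0.5,0]
    - [0.01,0.01,-0.7,0]
    - [0.02,0.02,-1,0]
    - [0.02,0.02,-1,0]
    - [0.02,0.02,-1,0]
    - [0.02,0.02,-1,0]
    - [0.02,0.02,-1,0]
    - [0.02,0.02,-1,0]
    - [0.02,0.02,-1,0]

```text
time_s: 88.05
tcp_pos: [0.4626, -0.2546, 0.3924]
ee_rot: [[-0.988, -0.154, -0.018], [-0.154, 0.988, 0.015], [0.016, 0.018, -1.0]]
wrist_force: [0.4, 0.1, -2.6]
gripper_width: 0.307
gripper_force: 30.2
```

Request:
jog_arm:
  increments:
    - [0.02,0.02,-1,0]
    - [0.02,0.02,-0.6,0]
    - [0,0,0,0]
    - [0,0,0,0]

```text
time_s: 88.45
tcp_pos: [0.4624, -0.2544, 0.4224]
ee_rot: [[-0.988, -0.154, -0.02], [-0.154, 0.988, 0.016], [0.017, 0.019, -1.0]]
wrist_force: [0.4, 0.6, -3.7]
gripper_width: 0.304
gripper_force: 30.2
```

```bash
sed -i 's/BO=np.array(\[.5445,.0395,0\])/BO=np.array([.546,.0387,0])/' h.py
python3 - <<'E'
from h import *
s=sense();print(s['gripper_width']*87,s['gripper_force'],s['wrist_force'],s['moment'])
go(bx(.0034,.0152,.26),99.1)
E
```

```text
26.45414686703803 30.198503681458533 [ 0.446456    0.59844537 -3.72589845] [ 0.03995185 -0.00895725 -0.00590016]
grasp [ 0.4592 -0.2518  0.259 ] yaw 98.9 | turn 1 x -0.05 | 15 x [-0.45, 0.96, 0.01] | down [-0.017, -0.019, 1.0] j6 -70 w 0.304
```

Request:
jog_arm:
  increments:
    - [-0.43,0.9,0.01,-0.05]
    - [-0.43,0.9,0.01,0]
    - [-0.43,0.9,0.01,0]
    - [-0.43,0.9,0.01,0]
    - [-0.43,0.9,0.01,0]
    - [-0.43,0.9,0.01,0]
    - [-0.43,0.9,0.01,0]
    - [-0.43,0.9,0.01,0]

```text
time_s: 89.25
tcp_pos: [0.5079, -0.1007, 0.4212]
ee_rot: [[-0.987, -0.158, -0.022], [-0.158, 0.987, 0.015], [0.019, 0.018, -1.0]]
wrist_force: [1.3, 0.0, -3.0]
gripper_width: 0.306
gripper_force: 30.2
```

Request:
jog_arm:
  increments:
    - [-0.43,0.9,0.01,0]
    - [-0.43,0.9,0.01,0]
    - [-0.43,0.9,0.01,0]
    - [-0.43,0.9,0.01,0]
    - [-0.43,0.9,0.01,0]
    - [-0.43,0.9,0.01,0]
    - [-0.43,0.9,0.01,0]
    - [-0.43,0.9,0.01,0]
    - [0,0,0,0]
    - [0,0,0,0]

```text
time_s: 90.25
tcp_pos: [0.5531, 0.052, 0.4217]
ee_rot: [[-0.987, -0.159, -0.021], [-0.159, 0.987, 0.014], [0.018, 0.017, -1.0]]
wrist_force: [0.1, 0.5, -2.3]
gripper_width: 0.31
gripper_force: 30.2
```

Run:
```python
from h import *
s=sense();print(s['gripper_width']*87,s['gripper_force'],s['wrist_force'],s['moment'])
go(bx(.0034,.0152,.17),99.1)
```

```text
26.952202286642436 30.238405046984553 [ 0.11819303  0.54729945 -2.31066992] [-0.02769226 -0.01984487 -0.02164949]
grasp [0.5497 0.0543 0.2582] yaw 99.1 | turn 1 x 0.01 | 5 x [0.01, -0.01, 0.88] | down [-0.018, -0.017, 1.0] j6 -102 w 0.310
```

Request:
jog_arm:
  increments:
    - [0.01,-0.01,1,0]
    - [0.01,-0.01,1,0]
    - [0.01,-0.01,1,0]
    - [0.01,-0.01,1,0]
    - [0,0,0.8,0]
    - [0,0,0,0]
    - [0,0,0,0]

```text
time_s: 90.95
tcp_pos: [0.5508, 0.0516, 0.327]
ee_rot: [[-0.987, -0.158, -0.019], [-0.158, 0.987, 0.014], [0.016, 0.017, -1.0]]
wrist_force: [0.1, 0.5, -1.7]
gripper_width: 0.308
gripper_force: 30.2
```

Run:
```python
from h import *
go(bx(.0034,.0152,.131),99.1)
a=shot('top');b=shot('scene')
z=.162-.040
def draw(im,cam):
    k=4;v=cv2.resize(im,None,fx=k,fy=k,interpolation=2)
    P=lambda x,y,z:tuple(int(q) for q in (proj(cam,bx(x,y,z))+.5)*k)
    for zz,(hx,hy),col in((z,(.102,.082),(0,0,255)),(.085,(.1,.08),(0,255,255))):
        pts=np.array([P(i*hx,j*hy,zz) for i,j in((1,1),(1,-1),(-1,-1),(-1,1))]);cv2.polylines(v,[pts],True,col,1)
    return v
A=draw(a,'top')[600:1120,1000:1450];B=draw(b,'scene')[550:1070,730:1080] if 0 else cv2.resize(draw(b,'scene')[560:1120,740:1280],(500,520))
h=520;cv2.imwrite('pics/l9.png',np.hstack([A[:,:400] if 0 else cv2.resize(A,(300*450//450*1,int(300*520/450))) if 0 else A[:h,:300] if 0 else cv2.resize(A,(300,347)) if 0 else A[:520,:300], B])[:520,:800])
cv2.imwrite('pics/l9.png',cv2.hconcat([cv2.copyMakeBorder(cv2.resize(A,(390,450)),0,0,0,0,0),cv2.resize(B,(410,450))]))
```

```text
grasp [0.5478 0.054  0.1635] yaw 99.1 | turn 1 x -0.00 | 2 x [0.01, -0.0, 0.81] | down [-0.016, -0.017, 1.0] j6 -102 w 0.308
```

View pics/l9.png

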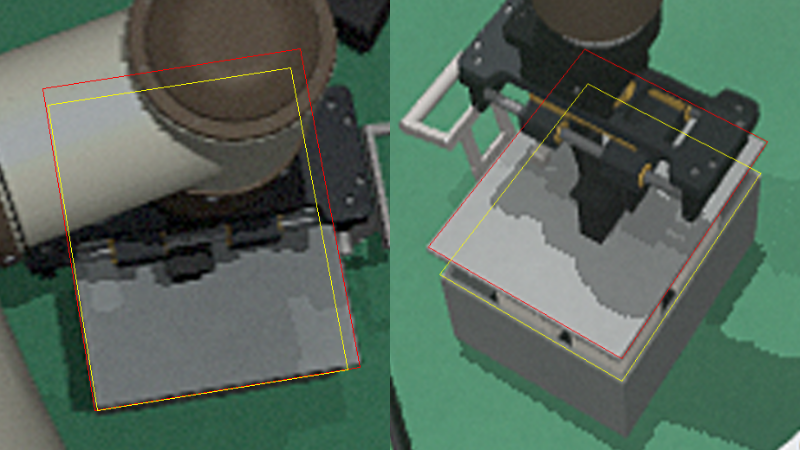

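In both views the lid edge matches the red outline and the box rim matches the yellow one, so the lid is aligned. I lower it gently.

Request:
jog_arm:
  increments:
    - [0,-0.01,0.3,0]
    - [0,-0.01,0.3,0]
    - [0,0,0.3,0]
    - [0,0,0.2,0]
    - [0,0,0,0]

```text
time_s: 91.55
tcp_pos: [0.5501, 0.052, 0.3037]
ee_rot: [[-0.987, -0.158, -0.021], [-0.158, 0.987, 0.014], [0.018, 0.017, -1.0]]
wrist_force: [-0.0, 1.0, -3.2]
gripper_width: 0.304
gripper_force: 30.2
```

Request:
jog_arm:
  increments:
    - [0,0,0.15,0]
    - [0,0,0.15,0]
    - [0,0,0,0]

```text
time_s: 91.85
tcp_pos: [0.5501, 0.0521, 0.2982]
ee_rot: [[-0.987, -0.158, -0.02], [-0.158, 0.987, 0.015], [0.017, 0.018, -1.0]]
wrist_force: [0.7, -0.3, -3.0]
gripper_width: 0.303
gripper_force: 30.2
```

Request:
jog_arm:
  increments:
    - [0,0,0.1,0]
    - [0,0,0.1,0]
    - [0,0,0,0]

```text
time_s: 92.15
tcp_pos: [0.55, 0.0522, 0.2944]
ee_rot: [[-0.987, -0.158, -0.019], [-0.158, 0.987, 0.015], [0.017, 0.018, -1.0]]
wrist_force: [-0.5, -0.1, -3.2]
gripper_width: 0.304
gripper_force: 30.2
```

Run:
```python
from h import *
s=sense();print(s['gripper_width']*87,s['wrist_force'],s['moment'])
go(bx(.0034,.0152,.131),99.1)
```

```text
26.481459776368666 [-0.5278523  -0.10852333 -3.19957788] [-0.02224067 -0.04472755  0.02422386]
grasp [0.5469 0.0546 0.1309] yaw 99.1 | turn 1 x 0.00 | 1 x [-0.0, -0.02, -0.0] | down [-0.017, -0.018, 1.0] j6 -102 w 0.304
```

Request:
jog_arm:
  increments:
    - [0,0,0.1,0]
    - [0,0,0,0]

```text
time_s: 92.35
tcp_pos: [0.5502, 0.0522, 0.2937]
ee_rot: [[-0.987, -0.159, -0.018], [-0.159, 0.987, 0.015], [0.015, 0.017, -1.0]]
wrist_force: [-2.5, -0.0, 2.8]
gripper_width: 0.3
gripper_force: 29.9
```

Request:
jog_arm:
  increments:
    - [0,0,0.1,0]
    - [0,0,0,0]

```text
time_s: 92.55
tcp_pos: [0.5501, 0.0523, 0.2936]
ee_rot: [[-0.987, -0.159, -0.017], [-0.16, 0.987, 0.014], [0.015, 0.017, -1.0]]
wrist_force: [-6.0, 0.2, 14.1]
gripper_width: 0.303
gripper_force: 29.5
```

Request:
jog_arm:
  increments:
    - [0,0,0.05,0]
    - [0,0,0,0]

```text
time_s: 92.75
tcp_pos: [0.55, 0.0523, 0.2935]
ee_rot: [[-0.987, -0.16, -0.017], [-0.16, 0.987, 0.014], [0.014, 0.017, -1.0]]
wrist_force: [-8.5, 1.2, 16.2]
gripper_width: 0.303
gripper_force: 29.3
```

Request:
jog_arm:
  increments:
    - [0,0,-0.15,0]
    - [0,0,0,0]
    - [0,0,0,0]
    - [0,0,0,0]
    - [0,0,0,0]
  grip: 55

```text
time_s: 93.25
tcp_pos: [0.5502, 0.0522, 0.2922]
ee_rot: [[-0.987, -0.158, -0.019], [-0.158, 0.987, 0.015], [0.017, 0.017, -1.0]]
wrist_force: [0.5, -0.1, -0.2]
gripper_width: 0.612
gripper_force: 0.0
```

Request:
jog_arm:
  increments:
    - [0.02,0.02,-1,0]
    - [0.02,0.02,-1,0]
    - [0.02,0.02,-1,0]
    - [0.02,0.02,-1,0]
    - [0.02,0.02,-1,0]
    - [0.02,0.02,-1,0]
    - [1,0,0,0]
    - [1,0,0,0]
    - [1,0,0,0]
    - [0,0,0,0]
  grip: 30

```text
time_s: 94.25
tcp_pos: [0.4886, 0.0424, 0.4139]
ee_rot: [[-0.987, -0.158, -0.019], [-0.159, 0.987, 0.015], [0.017, 0.018, -1.0]]
wrist_force: [0.1, 0.2, -0.3]
gripper_width: 0.341
gripper_force: 0.0
```

Run:
```python
from h import *
go(bx(0,-.147,.25),99.1)
b=shot('scene')
k=4;v=cv2.resize(b,None,fx=k,fy=k,interpolation=2)
P=lambda x,y,z:tuple(int(q) for q in (proj('scene',bx(x,y,z))+.5)*k)
cv2.polylines(v,[np.array([P(i*.102,j*.082,.091) for i,j in((1,1),(1,-1),(-1,-1),(-1,1))])],True,(0,0,255),1)
a=np.arctan2(45,60)
for t,c in((1.6,(255,0,0)),(1.75,(0,255,0)),(1.9,(0,0,255))):
    cv2.line(v,P(-.032,-.092+.075*np.cos(a+t),.09+.075*np.sin(a+t)),P(.032,-.092+.075*np.cos(a+t),.09+.075*np.sin(a+t)),c,1)
cv2.imwrite('pics/h10.png',v[570:1120,720:1270])
```

```text
grasp [0.4854 0.0449 0.2504] yaw 99.1 | turn 1 x 0.00 | 9 x [-0.33, -0.9, -0.02] | down [-0.017, -0.018, 1.0] j6 -104 w 0.341
```

View pics/h10.png

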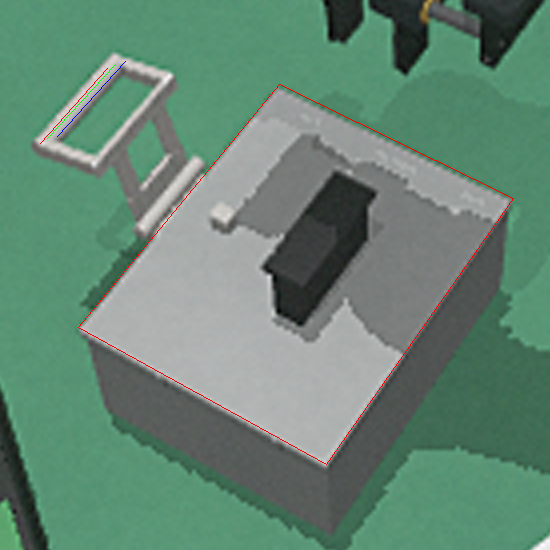

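The lid is home: its edge coincides with the red outline. The hasp bar is at crop (40–120, 60–145), which is near 1.9 rad. I pinch it there.

Request:
jog_arm:
  increments:
    - [-0.33,-0.93,-0.02,0]
    - [-0.33,-0.93,-0.02,0]
    - [-0.33,-0.93,-0.02,0]
    - [-0.33,-0.93,-0.02,0]
    - [-0.33,-0.93,-0.02,0]
    - [-0.33,-0.93,-0.02,0]
    - [-0.33,-0.93,-0.02,0]
    - [-0.33,-0.93,-0.02,0]
    - [-0.33,-0.93,-0.02,0]
    - [0,0,0,0]
  grip: 33

```text
time_s: 95.3
tcp_pos: [0.5773, -0.1146, 0.4123]
ee_rot: [[-0.988, -0.156, -0.019], [-0.156, 0.988, 0.014], [0.017, 0.017, -1.0]]
wrist_force: [-0.0, 0.5, 0.3]
gripper_width: 0.379
gripper_force: 0.0
```

Request:
jog_arm:
  increments:
    - [-0.02,-0.02,1,0]
    - [-0.02,-0.02,1,0]
    - [-0.02,-0.02,1,0]
    - [0,0,0,0]

```text
time_s: 95.7
tcp_pos: [0.5753, -0.1126, 0.3501]
ee_rot: [[-0.987, -0.158, -0.025], [-0.158, 0.987, 0.015], [0.023, 0.019, -1.0]]
wrist_force: [0.8, -0.5, 0.3]
gripper_width: 0.384
gripper_force: 0.0
```

Run:
```python
from h import *
go(bx(0,-.153,.134),99.1)
b=shot('scene')
k=5;v=cv2.resize(b[130:230,160:280],None,fx=k,fy=k,interpolation=2)
cv2.imwrite('pics/h11.png',v)
```

```text
grasp [ 0.5712 -0.1101  0.1866] yaw 99.1 | turn 1 x -0.00 | 3 x [0.0, -0.05, 0.88] | down [-0.023, -0.019, 1.0] j6 -85 w 0.384
```

View pics/h11.png

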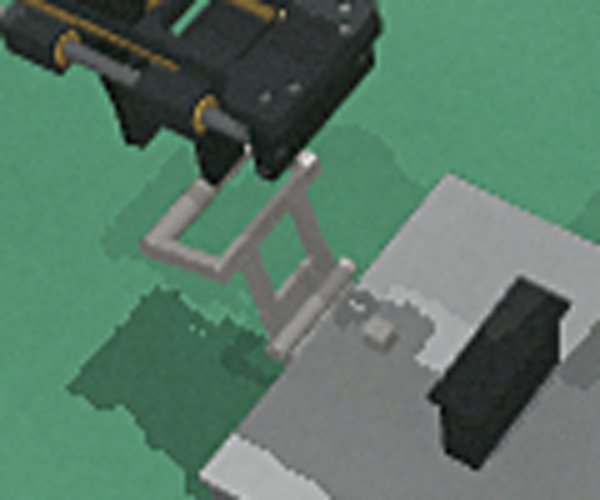

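The fingers straddle the bar line at crop (215,170). I descend and pinch.

Request:
jog_arm:
  increments:
    - [0,-0.05,0.9,0]
    - [0,-0.05,0.9,0]
    - [0,-0.05,0.5,0]
    - [0,0,0.3,0]
    - [0,0,0,0]

```text
time_s: 96.25
tcp_pos: [0.5755, -0.1152, 0.3013]
ee_rot: [[-0.987, -0.158, -0.019], [-0.159, 0.987, 0.015], [0.016, 0.018, -1.0]]
wrist_force: [-0.2, -0.9, 0.5]
gripper_width: 0.381
gripper_force: 0.0
```

Request:
jog_arm:
  increments:
    - [0,0,0,0]
    - [0,0,0,0]
    - [0,0,0,0]
    - [0,0,0,0]
    - [0,0,0,0]
  grip: 0

```text
time_s: 96.75
tcp_pos: [0.5749, -0.1136, 0.3]
ee_rot: [[-0.987, -0.158, -0.02], [-0.158, 0.987, 0.018], [0.017, 0.021, -1.0]]
wrist_force: [0.6, 8.5, -5.2]
gripper_width: 0.125
gripper_force: 30.0
```

Run:
```python
from h import *
s=sense();print(s['gripper_width']*87,s['wrist_force'])
R=np.asarray(s['ee_rot']);p=np.asarray(s['tcp_pos'])+R[:,2]*r.tcp_to_grasp
c,sn=np.cos(BY),np.sin(BY);d=p-BO;y=-sn*d[0]+c*d[1];print('box y,z',y,p[2])
a=np.arctan2(45,60);ang=np.arctan2(p[2]-.09,y+.092);rad=np.hypot(p[2]-.09,y+.092);print('theta',ang-a,'radius',rad)
th0=ang-a;th=np.linspace(th0,-.02,17);Rd=np.linspace(rad,.075,17)
W=[np.array([0,-.092+q*np.cos(a+t),.09+q*np.sin(a+t)]) for t,q in zip(th,Rd)]
B=np.array([[c,-sn,0],[sn,c,0],[0,0,1]])
print([(R.T@B@(W[i+1]-W[i])/.02).round(2).tolist()+[0] for i in range(16)])
```

```text
10.897124080636274 [ 0.5548872   8.54556714 -5.19905186]
box y,z -0.15148914386054999 0.13653432524460263
theta 1.8342788994860886 radius 0.07552748945405026
[[0.01, 0.3, -0.32, 0], [0.0, 0.33, -0.28, 0], [0.0, 0.36, -0.24, 0], [0.0, 0.39, -0.2, 0], [0.0, 0.41, -0.15, 0], [0.0, 0.42, -0.11, 0], [0.0, 0.43, -0.06, 0], [0.0, 0.44, -0.01, 0], [-0.0, 0.43, 0.04, 0], [-0.0, 0.43, 0.09, 0], [-0.0, 0.41, 0.14, 0], [-0.0, 0.39, 0.19, 0], [-0.0, 0.37, 0.23, 0], [-0.0, 0.34, 0.27, 0], [-0.01, 0.3, 0.31, 0], [-0.01, 0.27, 0.34, 0]]
```

Request:
jog_arm:
  increments:
    - [0.01,0.3,-0.32,0]
    - [0,0.33,-0.28,0]
    - [0,0.36,-0.24,0]
    - [0,0.39,-0.2,0]
    - [0,0.41,-0.15,0]
    - [0,0.42,-0.11,0]
    - [0,0.43,-0.06,0]
    - [0,0.44,-0.01,0]

```text
time_s: 97.55
tcp_pos: [0.5656, -0.0559, 0.3334]
ee_rot: [[-0.987, -0.159, -0.017], [-0.159, 0.987, 0.011], [0.015, 0.014, -1.0]]
wrist_force: [-2.2, -4.8, 3.4]
gripper_width: 0.125
gripper_force: 30.0
```

Request:
jog_arm:
  increments:
    - [0,0.43,0.04,0]
    - [0,0.43,0.09,0]
    - [0,0.41,0.14,0]
    - [0,0.39,0.19,0]
    - [0,0.37,0.23,0]
    - [0,0.34,0.27,0]
    - [-0.01,0.3,0.31,0]
    - [0,0,0,0]

```text
time_s: 98.35
tcp_pos: [0.5566, -0.0008, 0.3069]
ee_rot: [[-0.987, -0.159, -0.018], [-0.16, 0.987, 0.016], [0.016, 0.018, -1.0]]
wrist_force: [-4.7, 2.2, 4.5]
gripper_width: 0.125
gripper_force: 30.0
```

Request:
jog_arm:
  increments:
    - [-0.01,0.27,0.34,0]
    - [0,0,0,0]
    - [0,0,0,0]

```text
time_s: 98.65
tcp_pos: [0.5559, 0.0047, 0.3001]
ee_rot: [[-0.987, -0.159, -0.019], [-0.159, 0.987, 0.016], [0.016, 0.019, -1.0]]
wrist_force: [-4.5, 4.5, 6.1]
gripper_width: 0.125
gripper_force: 30.0
```

```bash
cat >> h.py <<'E'
def th():
    s=sense();R=np.asarray(s['ee_rot']);p=np.asarray(s['tcp_pos'])+R[:,2]*r.tcp_to_grasp
    c,sn=np.cos(BY),np.sin(BY);d=p-BO;y=-sn*d[0]+c*d[1];a=np.arctan2(45,60)
    print('y,z',y,p[2],'theta',np.arctan2(p[2]-.09,y+.092)-a,'rad',np.hypot(p[2]-.09,y+.092),s['gripper_width']*87,np.round(s['wrist_force'],1))
E
python3 -c "
from h import *
th()"
```

```text
y,z -0.032075775107910286 0.13668460984476086 theta 0.01834093546237625 rad 0.07596292204276563 10.875702495408907 [-4.5  4.5  6.1]
```

Request:
jog_arm:
  increments:
    - [0,0,0.08,0]
    - [0,0,0.08,0]
    - [0,0,0,0]

```text
time_s: 98.95
tcp_pos: [0.5556, 0.0057, 0.2979]
ee_rot: [[-0.987, -0.159, -0.018], [-0.159, 0.987, 0.018], [0.015, 0.021, -1.0]]
wrist_force: [-9.0, 10.9, 10.4]
gripper_width: 0.126
gripper_force: 30.1
```

Request:
jog_arm:
  increments:
    - [0,0,0,0]
    - [0,0,0,0]
    - [0,0,0,0]
    - [0,0,0,0]
  grip: 28

```text
time_s: 99.35
tcp_pos: [0.5565, 0.0035, 0.2957]
ee_rot: [[-0.987, -0.158, -0.018], [-0.158, 0.987, 0.015], [0.015, 0.018, -1.0]]
wrist_force: [-0.5, 0.2, -0.4]
gripper_width: 0.308
gripper_force: 0.0
```

Request:
jog_arm:
  increments:
    - [0.01,0.01,-0.5,0]
    - [0.02,0.02,-1,0]
    - [0.02,0.02,-1,0]
    - [0.02,0.02,-1,0]
    - [0.02,0.02,-1,0]
    - [0.02,0.02,-1,0]
    - [0.02,0.02,-1,0]
    - [1,0,0,0]
    - [1,0,0,0]
    - [1,0,0,0]

```text
time_s: 100.35
tcp_pos: [0.4958, -0.006, 0.4272]
ee_rot: [[-0.987, -0.158, -0.018], [-0.158, 0.987, 0.015], [0.015, 0.018, -1.0]]
wrist_force: [0.1, -0.3, -0.3]
gripper_width: 0.321
gripper_force: 0.0
```

Run:
```python
from h import *
b=shot('scene')
v=b.copy()
k=3;v=cv2.resize(b[130:330,180:450],None,fx=k*.98,fy=k*.98,interpolation=2)
cv2.imwrite('pics/f12.png',v)
s0=cv2.imread('pics/scene0.png');print('diff hasp region',cv2.absdiff(s0,b)[180:215,215:262].mean(), 'meter',cv2.absdiff(s0,b)[235:302,145:195].mean())
for n in('meter','tape','pen_cup'): print(n,[np.round(d['centre'],3).tolist() for d in eyes.spot_in('scene',n)][:1])
```

```text
diff hasp region 17.13819655521783 meter 6.103383084577114
meter [[0.766, -0.027, 0.034]]
tape [[0.704, -0.203, 0.021]]
pen_cup [[0.725, 0.231, 0.051]]
```

View pics/f12.png

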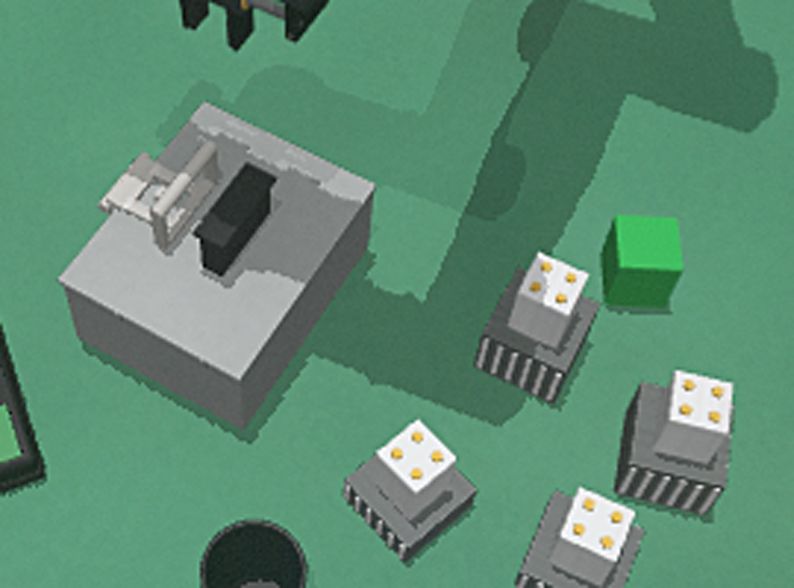

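The lid is home, the hasp lies over the catch at crop (170,195), and all four modules stand bare and upright. One numeric check of the hasp against the starting picture remains.

Run:
```python
from h import *
s0=cv2.imread('pics/scene0.png',0);b=cv2.cvtColor(shot('scene'),cv2.COLOR_BGR2GRAY)
f=lambda i:cv2.Canny(cv2.resize(i,None,fx=4,fy=4,interpolation=2),60,150)
def off(x0,y0,x1,y1):
    t=cv2.resize(s0[y0:y1,x0:x1],None,fx=4,fy=4,interpolation=2);S=cv2.resize(b[y0-6:y1+6,x0-6:x1+6],None,fx=4,fy=4,interpolation=2)
    _,m,_,l=cv2.minMaxLoc(cv2.matchTemplate(S,t,5));return m,l[0]/4-6,l[1]/4-6
print('bar',off(228,176,258,216),'hinge',off(212,178,232,206),'grip',off(246,185,276,225))
a=np.arctan2(45,60)
for t in(0,.12):print(proj('scene',bx(0,-.092+.075*np.cos(a+t),.09+.075*np.sin(a+t))))
```

```text
bar (0.8447248935699463, 0.0, 0.0) hinge (0.8757107853889465, 0.0, 0.0) grip (0.9220917224884033, -0.5, -0.25)
[241.98417611 190.08565791]
[239.61203722 187.15608582]
```

The bar image has not shifted from the start, whereas 0.12 rad would move it about 4 px. The hasp is closed, so I hand the job in.

```bash
python3 -c "
from station import r
print(r.finish_job())"
```

```text
the job is handed in; nothing more can be done
None
```

The job is handed in but no verdict came back: all four covers are in the box, the lid is home with the hasp closed over its catch, the modules stand upright, and the meter, tape and pen cup read within about 5 mm of where they started.

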